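# Torque down a chip test fixture until the driver clicks

### The job

Clamp the chip in the test fixture: take the torque driver from its sloping rest, stand it upright on the hex head of the fixture's screw and let go, then take hold of it again and, with it fully down over the head, tighten the screw (clockwise from above) until the driver's handle clicks over. Leave the driver standing fully down on the screw, ready for the release after the test, and leave the tape, the flux bottle and the chip tray alone.

Things in the scene. Friction and masses are not known exactly. Their poses are not given: they have to be found in the camera images.
- driver_rim (a point): Torque driver, 119 mm long, 0.23 kg: steel nose (28 mm across outside, hex bore 20.5 mm across flats, 20 mm deep, its mouth flared over the first 4 mm to 24 mm), clutch collar (28 mm), round black handle. This point: centre of the bore's open end; z runs along the driver to the handle's end, x is square to a flat of the bore (repeats every 60 degrees). Starts with z leaning 45 degrees.
- driver_handle (a point): Point on the driver's axis at mid-handle, 87.5 mm from the open end of the bore; same axes as driver_rim. The handle is a cylinder 32 mm in diameter, from 56 mm to 119 mm along the axis from the open end.
- handle (a joint): Turn of the driver's handle on its shank, rad, growing clockwise seen from the handle's end. At 0 an over-centre spring clutch holds it and the handle carries the nose round with it. When the nose is held by more than about 0.22 N m the handle gives way and snaps over (the click) to its other stop at 0.5, where it stays. It does not go below 0.
- screw_seat (a point): The fixture's screw. This point: top centre of its washer flange (30 mm across), 52 mm above the table, where the nose rests when fully down; z up, x square to a flat of the hex, turning with it. On the flange stand a hex head 19 mm across flats, 12 mm high, and on it a dome 18 mm wide, 6 mm high. It turns easily (0.03 N m), clockwise to tighten; how far it is from tight (1 to 2.2 rad) is only felt.
- fixture: Chip test fixture fixed to the table; origin: underside centre, the screw's axis stands on it. Base plate 160 x 150 x 12 mm, green board, black chip socket 58 x 58 mm, and above it an aluminium bridge bar 32 mm (x) by 132 mm (y), its top 50 mm above the table, with two cap screws 7 mm high, 52 mm either side of the compression screw.
- rest: Dark steel driver rest fixed to the table, base plate 130 x 80 x 8 mm; origin: underside centre. Nose and shank lie in an open trough 44 mm wide overall that slopes up at 45 degrees towards the rest's +x; the nose bears on a stop at its low end, the handle stands clear beyond its upper end. The driver's open end starts at (-50, 0, 36) mm in the rest's frame.
- tape_center (a point): Bystander: centre of a roll of amber tape lying flat, 68 mm across, 24 mm high.
- flux_center (a point): Bystander: middle of a white flux bottle, 36 mm across, 75 mm high, upright.
- tray_center (a point): Bystander: middle of a flat grey chip tray, 110 x 150 x 18 mm.
There are look-alikes about, which are no part of the job. What is shaped like the fixture but white is not meant.

How it is judged:
By the outcome, as a careful person would: the job done as asked, in the order asked, and still so for the second after the job is handed in, with the robot touching nothing.
It also fails if it takes over 64 s, if anything falls off the work surface, if the arm or the gripper's body presses on something with over 40 N, if the wrist force passes 120 N, or if a joint passes its speed limit or range.

### The arm

A 6-joint arm with a two-finger parallel gripper is mounted at the origin on the work surface. World frame = base frame: x ahead of the robot, y to its left, z up, the work surface at z = 0. Lengths are in m, angles in rad, forces in N, time in s.
With the tool pointing down it reaches from about 0.325 to 0.775 m from the base axis. Payload 9.3 kg.
Tool frame: the origin (TCP) lies at the very end of the fingers, on their centre line; the grasp point (between the pads) lies 19 mm behind it; y points along the fingers, z is the direction in which the jaws open and shut, and the axes are right-handed (so a half turn about y gives the same grasp; the last joint's range is limited). The gripper opens to 85 mm and grips with 20 to 120 N. Pads are 22 mm wide; open, the fingers measure 114 mm over their backs; the gripper's body (76 mm by 85 mm) begins 54 mm behind the grasp point. The pads swing forward as they close: fully open they stand 13 mm farther back than shut.
Start: joints at [-1.452, 0.259, 0.021, 1.334, 0, 1.418], TCP at [0.148, -0.53, 0.231] pointing down, gripper open.
Joint ranges: [-3.04, 3.04], [-0.91, 1.82], [-1.04, 1.36], [-1.92, 1.95], [-1.52, 1.45], [-3.14, 3.14]. Speed limits (rad/s): [2.22, 2.22, 2.79, 3.14, 3.14, 3.14].

### API

Orientations are given as a unit quaternion [x, y, z, w].
In Python, from station import env gives the robot as it stands. The module is installed in compiled form; this text tells all that it offers.
- The arm moves only by the tool send_rows, never from a script. Its argument "series" is a list of rows, each an object with "gripper": the finger opening in mm, from 0 to 85.4; "dp": the shift along the tool's x, y, z in mm, a list of three; "roll": the turn about the tool's y in degrees. A call has 1 to 12 rows; each row is the pose to reach, as a shift and turn from the pose commanded when the call began, along the tool's axes at that moment; what a row does not reach only later rows make up. A row lasts 1/12 s, in which the tool goes at most 41.7 mm and 7.16 degrees, less where a joint would pass 70% of its speed; a pose out of reach is approached as far as the arm can. A call with a gripper value outside its range is refused whole. The fingers move at their own pace and stop on an object; the grip force is fixed at half the most. Time passes only in rows, so rows that repeat a pose let the fingers close. It gives the time, the measured TCP pose, the force and the opening at its end, in the units of the state.
- env.sense(): the state, without advancing time (a new reading comes with each control period).
- env.snapshot(name): name is "scene" or "top" or "wrist"; returns the picture (384x512x3 uint8, blue, green, red); there is no depth.
- env.get_calibration(name): a dict with "fx", "fy", "cx", "cy" (pixels), "R" (3x3) and "t" (3): a world point X has camera coordinates R X + t. Camera axes: x right, y down, z forward; pixel columns grow to the right and rows downward; lengths in m; the calibration is good to about 2 mm. A picture is of the moment at which its call begins: read the wrist's pose just before it. get_calibration takes no time and is no camera call; for the wrist camera it gives the pose at the moment of the call.
- env.close_job(): hands the job in, once; it reports no verdict.
The state is a dict: "time_s": time; "qpos": joint angles; "qd": joint speeds; "joint_efforts": joint torques, N m; "eef_pos": TCP position; "orientation": TCP orientation; "contact_force": force on the tool from outside, world axes, zero at the start; "torque": the same for the moment, N m; "opening": finger opening in m.
Only numpy, scipy, OpenCV 4.12 (cv2) and the standard library are available. Lean on these libraries where they do the work, as an engineer would, in place of code of your own. Each camera call takes 0.05 s, during which the arm holds its last target. There are 200 camera calls.

## Working session

There is one attempt and no reset: what is moved stays moved. The work goes in short steps, Python scripts to look and compute and a tool call to move; the robot and the scene stay as the last step left them, time stands still between calls to the robot, and variables do not carry over. Pictures are saved under pics/ and viewed, about 8 in all and at most 12, crops included, and the job is handed in when it is done.

Besides the shell and the picture viewer there is one more tool, called as a command line: name --argument value ..., lists and objects as JSON in quotes. send_rows: Moves the arm, as the interface text tells. Its arguments: {"type":"object","properties":{"series":{"type":"array","items":{"type":"object","properties":{"gripper":{"type":"number"},"dp":{"type":"array","items":{"type":"number"}},"roll":{"type":"number"}}}}},"required":["series"]}

```bash
mkdir -p pics; cat > h.py <<'E'
import numpy as np, cv2
from scipy.spatial.transform import Rotation as Rn
from station import env
def P(name,X):
    c=env.get_calibration(name) if isinstance(name,str) else name
    q=np.array(c["R"])@np.array(X,float)+np.array(c["t"]); return c["fx"]*q[0]/q[2]+c["cx"],c["fy"]*q[1]/q[2]+c["cy"]
def ray(c,uv):
    R=np.array(c["R"]);t=np.array(c["t"]);d=R.T@np.array([(uv[0]-c["cx"])/c["fx"],(uv[1]-c["cy"])/c["fy"],1]);return -R.T@t,d/np.linalg.norm(d)
def atz(c,uv,z):
    o,d=ray(c,uv);return o+d*(z-o[2])/d[2]
def tri(obs):
    A=np.zeros((3,3));b=np.zeros(3)
    for c,uv in obs:
        o,d=ray(c,uv);M=np.eye(3)-np.outer(d,d);A+=M;b+=M@o
    X=np.linalg.solve(A,b);return X,[np.linalg.norm((np.eye(3)-np.outer(ray(c,uv)[1],ray(c,uv)[1]))@(X-ray(c,uv)[0]))*1e3 for c,uv in obs]
E
python3 - <<'E'
from h import *
np.set_printoptions(precision=4,suppress=True)
for n in("scene","top"):
    cv2.imwrite(f"pics/{n}0.png",cv2.resize(env.snapshot(n),(800,600),interpolation=cv2.INTER_CUBIC))
    c=env.get_calibration(n);o=-np.array(c["R"]).T@np.array(c["t"]);print(n,c["fx"],o,np.array(c["R"])[2])
s=env.sense();print(s);print(Rn.from_quat(s["orientation"]).as_matrix())
E
```

```text
scene 449.0253461106701 [1.2619 0.373  1.0539] [-0.5417 -0.2853 -0.7907]
top 350.05181094276503 [ 0.4364 -0.0013  1.0129] [ 0.1935 -0.0003 -0.9811]
{'time_s': 0.1, 'qpos': array([-1.4516,  0.2591,  0.0209,  1.3337, -0.    ,  1.4182]), 'qd': array([-0.0015, -0.0025,  0.0025,  0.0004, -0.001 ,  0.0004]), 'joint_efforts': array([  0.0051, -55.6694,  34.5071,   0.0116,  -0.0002,   0.    ]), 'eef_pos': array([ 0.1476, -0.5296,  0.2307]), 'orientation': array([-0.0958,  0.701 , -0.7002,  0.0958]), 'contact_force': array([-0.6061,  0.5326,  0.3502]), 'torque': array([-0.039 ,  0.0229, -0.0395]), 'opening': 0.08566124206161653}
[[-0.9633 -0.0001  0.2685]
 [-0.2685  0.0011 -0.9633]
 [-0.0002 -1.     -0.0011]]
```

View pics/scene0.png

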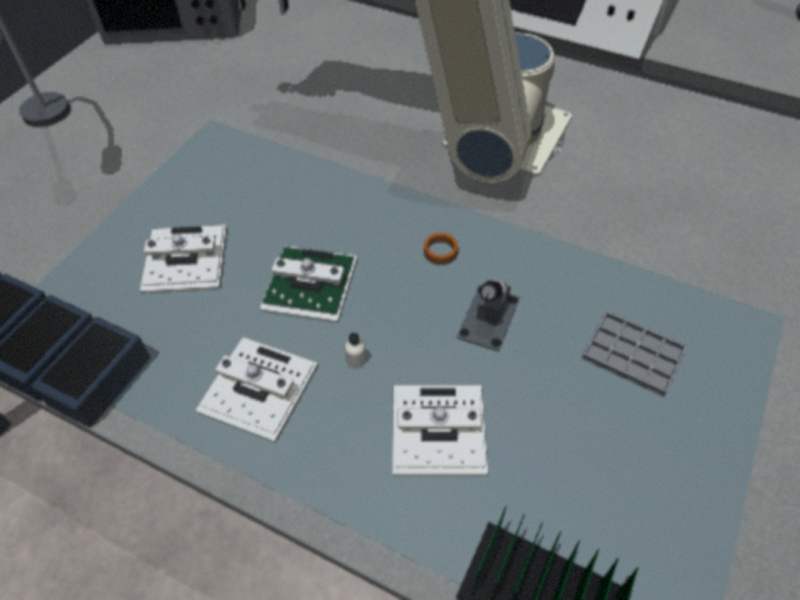

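View pics/top0.png

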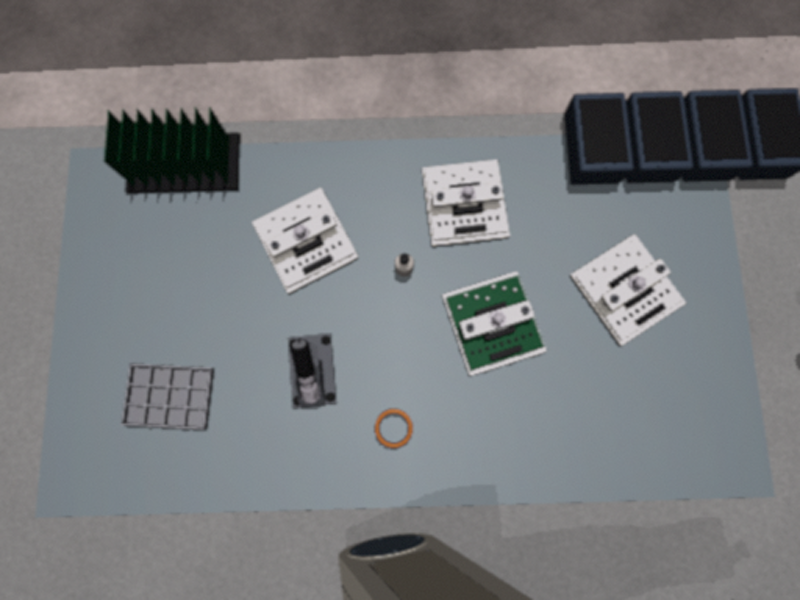

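Scene: the only green fixture is at (308,280), with three white look-alikes at (182,255), (258,385) and (440,425). The driver is on its rest at (490,295). Top: green fixture at (497,322), whites at (303,240), (466,200) and (630,290), driver at (305,370). There is only one driver, and I choose the green fixture.

```bash
python3 - <<'E'
from h import *
np.set_printoptions(precision=4,suppress=True)
k=.64
S=env.get_calibration("scene");T=env.get_calibration("top")
print("screw",tri([(S,(307*k,264*k)),(T,(498*k,320*k))]))
print("handle end",tri([(S,(491*k,289*k)),(T,(298*k,343*k))]))
for n,p in dict(nose=(313,400),r1=(292,408),r2=(336,403),r3=(329,335),r4=(290,338)).items(): print(n,atz(T,np.array(p)*k,.008 if n!='nose' else .04))
for n,p in dict(f1=(444,295),f2=(518,273),f3=(546,348),f4=(470,374)).items(): print(n,atz(T,np.array(p)*k,.012))
W=env.get_calibration("wrist");s=env.sense();R=Rn.from_quat(s["orientation"]).as_matrix()
o=-np.array(W["R"]).T@np.array(W["t"]);print("cam in tool",R.T@(o-s["eef_pos"]),"view dir",R.T@np.array(W["R"])[2],W["fx"], R.T@np.array(W["R"])[0])
E
```

```text
screw (array([ 0.5889, -0.1744,  0.0576]), [np.float64(0.30985884225342597), np.float64(0.3098588422535004)])
handle end (array([0.5478, 0.1682, 0.128 ]), [np.float64(2.4174839480798815), np.float64(2.417483948079957)])
nose [0.4587 0.1554 0.04  ]
r1 [0.4463 0.1984 0.008 ]
r2 [0.453  0.1189 0.008 ]
r3 [0.5773 0.1313 0.008 ]
r4 [0.5737 0.2035 0.008 ]
f1 [ 0.6461 -0.0844  0.012 ]
f2 [ 0.6845 -0.2255  0.012 ]
f3 [ 0.5417 -0.267   0.012 ]
f4 [ 0.4982 -0.1254  0.012 ]
cam in tool [-0.0729 -0.1434 -0.0003] view dir [ 0.2926  0.9562 -0.0006] 284.47783363150694 [0.0002 0.0006 1.    ]
```

send_rows --series '[{"gripper":85,"dp":[-480,-50,-200],"roll":0},{"gripper":85,"dp":[-480,-50,-200],"roll":0},{"gripper":85,"dp":[-480,-50,-200],"roll":0},{"gripper":85,"dp":[-480,-50,-200],"roll":0},{"gripper":85,"dp":[-480,-50,-200],"roll":0},{"gripper":85,"dp":[-480,-50,-200],"roll":0},{"gripper":85,"dp":[-480,-50,-200],"roll":0},{"gripper":85,"dp":[-480,-50,-200],"roll":0},{"gripper":85,"dp":[-480,-50,-200],"roll":0},{"gripper":85,"dp":[-480,-50,-200],"roll":0},{"gripper":85,"dp":[-480,-50,-200],"roll":0},{"gripper":85,"dp":[-480,-50,-200],"roll":0}]'

```text
time_s: 1.1
eef_pos: [0.5401, -0.2203, 0.2791]
orientation: [-0.096, 0.701, -0.701, 0.096]
contact_force: [0.7, -1.3, 0.5]
opening: 0.0848
```

```bash
cat >> h.py <<'E'
import pickle
np.set_printoptions(precision=4,suppress=True)
def st():
    s=env.sense();R=Rn.from_quat(s["orientation"]).as_matrix()
    print("t",s["time_s"],"p",s["eef_pos"],"z",R[:,2],"yaw",np.degrees(np.arctan2(R[1,2],R[0,2])),"j1,j6",s["qpos"][[0,5]],"F",s["contact_force"],"M",s["torque"],"op",s["opening"],"tilt",R[2,:]);return s,R
def wshot(tag):
    c=env.get_calibration("wrist");im=env.snapshot("wrist");cv2.imwrite(f"pics/{tag}.png",im);pickle.dump(c,open(f"pics/{tag}.pkl","wb"));return c,im
def ld(tag): return pickle.load(open(f"pics/{tag}.pkl","rb")),cv2.imread(f"pics/{tag}.png")
E
python3 - <<'E'
from h import *
s,R=st();c,im=wshot("wf1");print(P(c,[.589,-.174,.07]),P(c,[.57,-.2,.012]))
E
```

```text
t 1.1 p [ 0.5401 -0.2203  0.2791] z [ 0.2686 -0.9632 -0.0002] yaw -74.41770699951284 j1,j6 [-0.5311  2.3386] F [ 0.6746 -1.2819  0.4987] M [-0.0619  0.0178 -0.0107] op 0.08481852614554723 tilt [ 0.0003 -1.     -0.0002]
(np.float64(229.83210290656712), np.float64(114.1483991330675)) (np.float64(247.92128756020108), np.float64(130.9567733256268))
```

send_rows --series '[{"gripper":85,"dp":[-34,0,-385],"roll":-84},{"gripper":85,"dp":[-34,0,-385],"roll":-84},{"gripper":85,"dp":[-34,0,-385],"roll":-84},{"gripper":85,"dp":[-34,0,-385],"roll":-84},{"gripper":85,"dp":[-34,0,-385],"roll":-84},{"gripper":85,"dp":[-34,0,-385],"roll":-84},{"gripper":85,"dp":[-34,0,-385],"roll":-84},{"gripper":85,"dp":[-34,0,-385],"roll":-84},{"gripper":85,"dp":[-34,0,-385],"roll":-84},{"gripper":85,"dp":[-34,0,-385],"roll":-84},{"gripper":85,"dp":[-34,0,-385],"roll":-84},{"gripper":85,"dp":[-34,0,-385],"roll":-84}]'

```text
time_s: 2.15
eef_pos: [0.4676, 0.1593, 0.2789]
orientation: [0.542, -0.454, 0.454, -0.542]
contact_force: [-0.3, -0.1, 0.6]
opening: 0.085
```

send_rows --series '[{"gripper":85,"dp":[0,0,0],"roll":-84},{"gripper":85,"dp":[0,0,0],"roll":-84},{"gripper":85,"dp":[0,0,0],"roll":-84},{"gripper":85,"dp":[0,0,0],"roll":-84},{"gripper":85,"dp":[0,0,0],"roll":-84},{"gripper":85,"dp":[0,0,0],"roll":-84},{"gripper":85,"dp":[0,0,0],"roll":-84},{"gripper":85,"dp":[0,0,0],"roll":-84},{"gripper":85,"dp":[0,0,0],"roll":-84},{"gripper":85,"dp":[0,0,0],"roll":-84},{"gripper":85,"dp":[0,0,0],"roll":-84},{"gripper":85,"dp":[0,0,0],"roll":-84}]'

```text
time_s: 3.15
eef_pos: [0.4681, 0.1578, 0.2788]
orientation: [0.707, 0.024, -0.025, -0.707]
contact_force: [0.2, -0.1, -0.5]
opening: 0.0849
```

```bash
python3 - <<'E'
from h import *
s,R=st();c,im=wshot("wd1")
_,f=ld("wf1")
a=im
b=cv2.resize(f[60:180,150:320],None,fx=2.35,fy=2.35,interpolation=cv2.INTER_CUBIC)
cv2.imwrite("pics/v1.png",cv2.resize(im,(800,600),interpolation=cv2.INTER_CUBIC))
E
```

```text
t 3.15 p [0.4681 0.1578 0.2788] z [-0.0689  0.9976 -0.    ] yaw 93.95162458750897 j1,j6 [0.1552 0.0862] F [ 0.2138 -0.0742 -0.53  ] M [-0.0065 -0.0191  0.0595] op 0.08493000350477074 tilt [-0.0007 -1.     -0.    ]
```

View pics/v1.png

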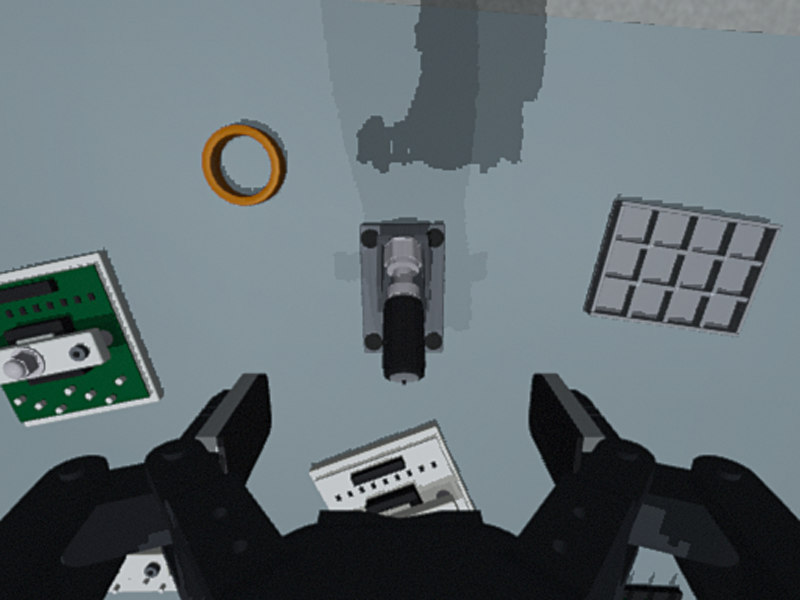

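Wrist view: the driver lies on the rest, with the nose at (404,245), the handle's end face at (404,380), and the rest's corners at (361,222), (445,222), (443,352) and (361,352). I'll move closer for a second view.

send_rows --series '[{"gripper":85,"dp":[20,30,0],"roll":0},{"gripper":85,"dp":[30,70,0],"roll":0},{"gripper":85,"dp":[30,70,0],"roll":0},{"gripper":85,"dp":[30,70,0],"roll":0}]'

```text
time_s: 3.53
eef_pos: [0.4971, 0.1595, 0.2078]
orientation: [0.707, 0.02, -0.023, -0.707]
contact_force: [-0.1, -0.7, 0.1]
opening: 0.0851
```

```bash
python3 - <<'E'
from h import *
s,R=st();c,im=wshot("wd2")
k=.64;c1,_=ld("wd1")
q=[atz(c1,np.array(p)*k,.008) for p in [(361,222),(445,222),(443,352),(361,352)]]
for a in q: print(a)
print("rest ctr",np.mean(q,0),"az",[np.degrees(np.arctan2(*(b-a)[[1,0]])) for a,b in((q[0],q[3]),(q[1],q[2]))])
x0,y0=180,80
f=cv2.resize(im[y0:y0+225,x0-20:x0+160],None,fx=2.6,fy=2.6,interpolation=cv2.INTER_CUBIC)
_,w=ld("wf1");g=cv2.resize(w[70:160,180:280],(300,270),interpolation=cv2.INTER_CUBIC);g=cv2.copyMakeBorder(g,0,f.shape[0]-270,0,0,cv2.BORDER_CONSTANT)
cv2.imwrite("pics/v2.png",np.hstack([f,g]))
E
```

```text
t 3.5333 p [0.4971 0.1595 0.2078] z [-0.0604  0.9982 -0.0004] yaw 93.46498109116354 j1,j6 [0.1497 0.0892] F [-0.127  -0.6655  0.1333] M [ 0.0036 -0.0347  0.0313] op 0.08509381680748752 tilt [-0.0048 -1.     -0.0004]
[0.4481 0.1209 0.008 ]
[0.4427 0.1986 0.008 ]
[0.573  0.2094 0.008 ]
[0.5787 0.1267 0.008 ]
rest ctr [0.5106 0.1639 0.008 ] az [np.float64(2.5216735327883155), np.float64(4.751973369904476)]
```

View pics/v2.png

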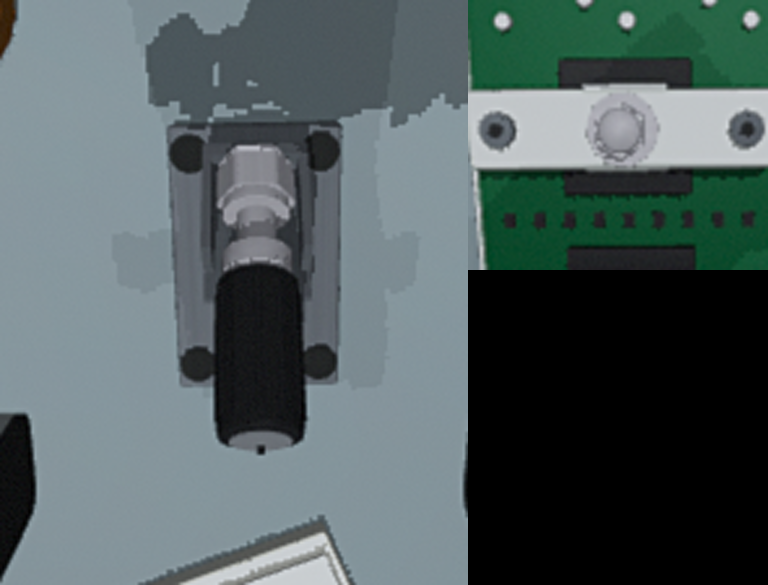

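Left crop: black handle with its end face at full-image pixel (260,249). Right crop: the green fixture's screw with domed hex head, between two cap screws, which confirms the choice. Next I triangulate.

```bash
python3 - <<'E'
from h import *
k=.64;S=env.get_calibration("scene");T=env.get_calibration("top");c1,_=ld("wd1");c2,_=ld("wd2");f1,_=ld("wf1")
he=[(c1,(404*k,379*k)),(c2,(260.4,249.5)),(S,(491*k,290*k)),(T,(298*k,343*k))]
print("end w",tri(he[:2]),"all",tri(he), "w2+S",tri(he[1:3]))
# collar/handle junction (axis, approx visible top edge)
q=[atz(c2,(np.array(p)/2.6+[160,80]),.008) for p in [(168,125),(342,124),(338,380),(181,386)]]
print(q,"ctr",np.mean(q,0),[np.degrees(np.arctan2(*(b-a)[[1,0]])) for a,b in((q[0],q[3]),(q[1],q[2]))])
rim=np.array([.461,.161,.036])
for a in(3.,4.,5.):
    u=np.array([np.cos(np.radians(a)),np.sin(np.radians(a)),1])/2**.5
    print(a,[np.round(P(c2,rim+u*d),1) for d in(.0,.056,.119)])
print("axis px in c2: end (260.4,249.5), handle start approx",np.array([256,268])/2.6+[160,80],"nose",np.array([254,180])/2.6+[160,80])
# screw from wf1 crop, dome top
d=np.array([620,130.])-[468,0];d=d/3+[180,70];print("dome px",d,"tri",tri([(f1,d),(S,(307*k,264*k)),(T,(498*k,320*k))]),atz(f1,d,.066))
a,b=[np.array(p)/3+[180,70]-[156,0] for p in((496,131),(746,130))];A,B=atz(f1,a,.057),atz(f1,b,.057);print("caps",A,B,(A+B)/2,np.linalg.norm(A-B),np.degrees(np.arctan2(*(B-A)[[1,0]])))
E
```

```text
end w (array([0.5702, 0.169 , 0.0774]), [np.float64(0.08624940375646878), np.float64(0.0862494037564852)]) all (array([0.5467, 0.1677, 0.1234]), [np.float64(0.8795222868032261), np.float64(1.4561914973580554), np.float64(2.9774703147390693), np.float64(2.6979288624680193)]) w2+S (array([0.5451, 0.1684, 0.1232]), [np.float64(1.6783071458641574), np.float64(1.6783071458640917)])
[array([0.4506, 0.12  , 0.008 ]), array([0.4453, 0.199 , 0.008 ]), array([0.5712, 0.2091, 0.008 ]), array([0.5793, 0.1303, 0.008 ])] ctr [0.5116 0.1646 0.008 ] [np.float64(4.596940494660359), np.float64(4.599152445567012)]
3.0 [array([258.9, 142. ]), array([258.9, 186.3]), array([258.9, 247.3])]
4.0 [array([258.9, 142. ]), array([259.6, 186.3]), array([260.5, 247.3])]
5.0 [array([258.9, 142. ]), array([260.3, 186.3]), array([262.1, 247.3])]
axis px in c2: end (260.4,249.5), handle start approx [258.4615 183.0769] nose [257.6923 149.2308]
dome px [230.6667 113.3333] tri (array([ 0.5892, -0.1741,  0.058 ]), [np.float64(0.40669548843589554), np.float64(0.3539913165439784), np.float64(0.4700694881552146)]) [ 0.59   -0.1744  0.066 ]
caps [ 0.5753 -0.1244  0.057 ] [ 0.6034 -0.224   0.057 ] [ 0.5894 -0.1742  0.057 ] 0.1035232223014081 -74.20391809207848
```

send_rows --series '[{"gripper":85,"dp":[31,20,5],"roll":-0.7},{"gripper":85,"dp":[31,50,5],"roll":-0.7},{"gripper":85,"dp":[31,80,5],"roll":-0.7},{"gripper":85,"dp":[31,105,5],"roll":-0.7},{"gripper":85,"dp":[31,120,5],"roll":-0.7},{"gripper":85,"dp":[31,126,5],"roll":-0.7},{"gripper":85,"dp":[31,126,5],"roll":-0.7}]'

```text
time_s: 4.17
eef_pos: [0.5289, 0.1668, 0.0839]
orientation: [-0.707, -0.026, 0.026, 0.707]
contact_force: [-0.1, -0.5, 0.9]
opening: 0.085
```

```bash
python3 - <<'E'
from h import *
st();env.snapshot;c,im=wshot("wd3")
cv2.imwrite("pics/v3.png",cv2.resize(im[0:330,80:430],None,fx=1.7,fy=1.7))
E
```

```text
t 4.1667 p [0.5289 0.1668 0.0839] z [-0.0741  0.9973  0.0001] yaw 94.24704988386262 j1,j6 [0.1542 0.08  ] F [-0.0556 -0.4777  0.9025] M [-0.0321 -0.0174 -0.055 ] op 0.08500719402645834 tilt [ 0.0004 -1.      0.0001]
```

View pics/v3.png

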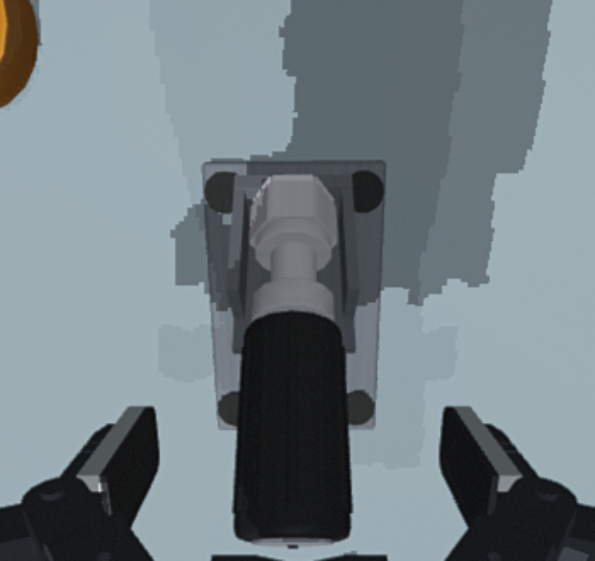

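Handle is centred between the open pads (x≈293 versus 300). Close.

send_rows --series '[{"gripper":0,"dp":[0,0,0],"roll":0},{"gripper":0,"dp":[0,0,0],"roll":0},{"gripper":0,"dp":[0,0,0],"roll":0},{"gripper":0,"dp":[0,0,0],"roll":0},{"gripper":0,"dp":[0,0,0],"roll":0},{"gripper":0,"dp":[0,0,0],"roll":0},{"gripper":0,"dp":[0,0,0],"roll":0},{"gripper":0,"dp":[0,0,0],"roll":0},{"gripper":0,"dp":[0,0,0],"roll":0}]'

```text
time_s: 4.97
eef_pos: [0.5293, 0.1667, 0.0839]
orientation: [-0.707, -0.027, 0.026, 0.707]
contact_force: [-0.8, -0.4, 6.3]
opening: 0.0307
```

```bash
python3 - <<'E'
from h import *
st()
E
```

```text
t 4.9667 p [0.5293 0.1667 0.0839] z [-0.0744  0.9972  0.    ] yaw 94.26686947218825 j1,j6 [0.154  0.0795] F [-0.7677 -0.3798  6.3069] M [-0.1091  0.0675 -0.0054] op 0.030691960224082077 tilt [ 0.0014 -1.      0.    ]
```

send_rows --series '[{"gripper":0,"dp":[0,-5,0],"roll":0},{"gripper":0,"dp":[0,-15,0],"roll":0},{"gripper":0,"dp":[0,-30,0],"roll":0},{"gripper":0,"dp":[0,-50,0],"roll":0},{"gripper":0,"dp":[0,-70,0],"roll":0},{"gripper":0,"dp":[0,-90,0],"roll":0},{"gripper":0,"dp":[0,-110,0],"roll":0},{"gripper":0,"dp":[0,-120,0],"roll":0},{"gripper":0,"dp":[0,-125,0],"roll":0},{"gripper":0,"dp":[0,-125,0],"roll":0}]'

```text
time_s: 5.8
eef_pos: [0.529, 0.1668, 0.2089]
orientation: [-0.707, -0.027, 0.026, 0.707]
contact_force: [-0.1, 0.4, -3.1]
opening: 0.0307
```

```bash
python3 - <<'E'
from h import *
st();c,im=wshot("wd4")
sc=env.snapshot("scene");cS=env.get_calibration("scene");u,v=map(int,P(cS,[.52,.166,.2]));print(u,v)
u0=u-60;v0=v-60;print(u0,v0)
a=cv2.resize(im[60:360,120:400],None,fx=1.5,fy=1.5);b=cv2.resize(sc[v0:v0+130,u0:u0+100],None,fx=3.46,fy=3.46,interpolation=cv2.INTER_CUBIC)[:450]
cv2.imwrite("pics/v4.png",np.hstack([a,b]))
E
```

```text
t 5.8 p [0.529  0.1668 0.2089] z [-0.0745  0.9972  0.0002] yaw 94.27484048908933 j1,j6 [0.1541 0.0795] F [-0.0556  0.3579 -3.1351] M [ 0.0113 -0.1264 -0.0211] op 0.030677201009132158 tilt [ 0.0012 -1.      0.0002]
319 159
259 99
```

View pics/v4.png

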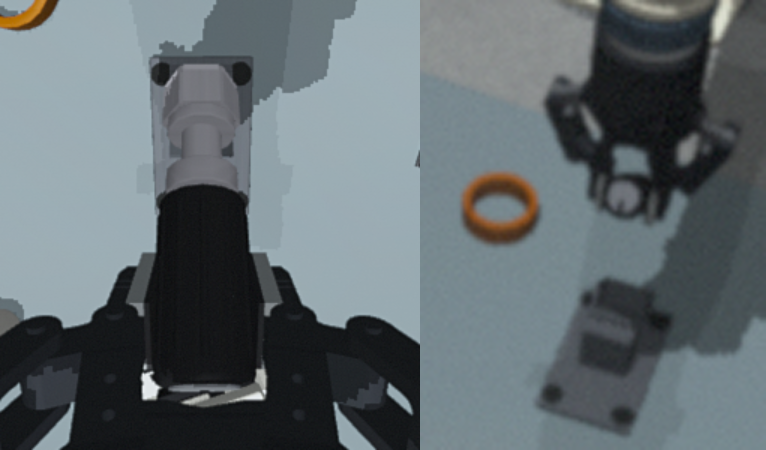

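send_rows --series '[{"gripper":0,"dp":[2,0,-20],"roll":-2},{"gripper":0,"dp":[5,0,-50],"roll":-4},{"gripper":0,"dp":[8,5,-85],"roll":-6},{"gripper":0,"dp":[12,10,-120],"roll":-8},{"gripper":0,"dp":[16,15,-155],"roll":-10},{"gripper":0,"dp":[20,20,-190],"roll":-11.5},{"gripper":0,"dp":[23,25,-220],"roll":-11.5},{"gripper":0,"dp":[25,30,-245],"roll":-11.5},{"gripper":0,"dp":[26,35,-260],"roll":-11.5},{"gripper":0,"dp":[26,39,-265],"roll":-11.5},{"gripper":0,"dp":[26,39,-265],"roll":-11.5}]'

```text
time_s: 6.82
eef_pos: [0.5737, -0.0962, 0.1672]
orientation: [-0.7, -0.095, 0.097, 0.701]
contact_force: [-0.2, 0.4, -2.4]
opening: 0.0304
```

```bash
python3 - <<'E'
from h import *
st();c,im=wshot("ws1")
u,v=P(c,[.5894,-.1743,.064]);print(u,v)
u0,v0=int(u)-25,int(v)-25
a=cv2.resize(im[v0:v0+50,u0:u0+50],(500,500),interpolation=cv2.INTER_CUBIC)
b=cv2.resize(im[:,220:420],None,fx=1.3,fy=1.3)
b=b[:500];print(a.shape,b.shape,u0,v0)
b=cv2.copyMakeBorder(b,0,500-b.shape[0],0,0,cv2.BORDER_CONSTANT)
cv2.imwrite("pics/v5.png",np.hstack([a,b]))
E
```

```text
t 6.8167 p [ 0.5737 -0.0962  0.1672] z [-0.2702  0.9628  0.0018] yaw 105.6779187769077 j1,j6 [-0.3104 -0.584 ] F [-0.2179  0.3767 -2.4385] M [ 0.0871 -0.0732  0.0126] op 0.03035920747562723 tilt [-0.0026 -1.      0.0018]
166.6119628895234 184.4914784516519
(500, 500, 3) (499, 260, 3) 141 159
```

View pics/v5.png

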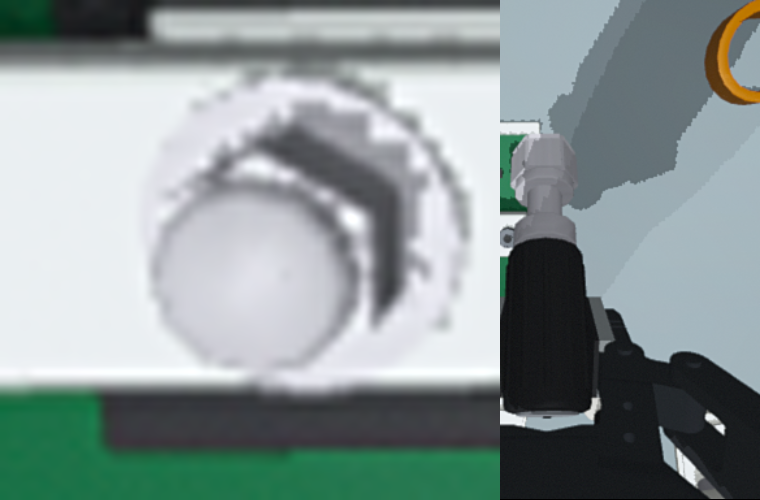

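Crop: the hex head's top-face corners are at crop (260,143), (375,197) and (377,322), beside the dome. The held driver is still at about 45°, and its nose is outside-hex.

```bash
python3 - <<'E'
from h import *
c,im=ld("ws1");C=np.array([.5894,-.1743,.064])
best=[]
obs=[np.array(p)/10+[141,159] for p in((260,143),(375,197),(377,322))]
W=[atz(c,p,.064) for p in obs]
for w in W: d=w-C;print("corner r",np.hypot(*d[:2]),"az",np.degrees(np.arctan2(d[1],d[0]))%60)
from scipy.optimize import least_squares
def f(q): return np.concatenate([W[i][:2]-(q[:2]+.01097*np.array([np.cos(q[2]-i*np.pi/3),np.sin(q[2]-i*np.pi/3)])) for i in range(3)])
a0=np.arctan2(*(W[0]-C)[[1,0]])
best=min((least_squares(f,[*C[:2],a0+s]) if 0 else least_squares(lambda q:np.concatenate([W[i][:2]-(q[:2]+.01097*np.array([np.cos(q[2]+g*i*np.pi/3),np.sin(q[2]+g*i*np.pi/3)])) for i in range(3)]),[*C[:2],a0]) for g in(1,-1) for s in(0,)),key=lambda r:r.cost)
print("ctr",best.x[:2],"corner az",np.degrees(best.x[2])%60,"flat az",(np.degrees(best.x[2])+30)%60,best.cost**.5)
# nose crop
u0,v0=220,90
a=cv2.resize(im[v0:v0+75,u0:u0+75],(600,600),interpolation=cv2.INTER_CUBIC);cv2.imwrite("pics/v6.png",a)
E
```

```text
corner r 0.010411202164589134 az 8.6693721747246
corner r 0.01233846303680772 az 11.478428595725859
corner r 0.012154502156467349 az 14.349720987113074
ctr [ 0.5895 -0.173 ] corner az 14.792066485294981 flat az 44.79206648529498 0.0004959686574231036
```

View pics/v6.png

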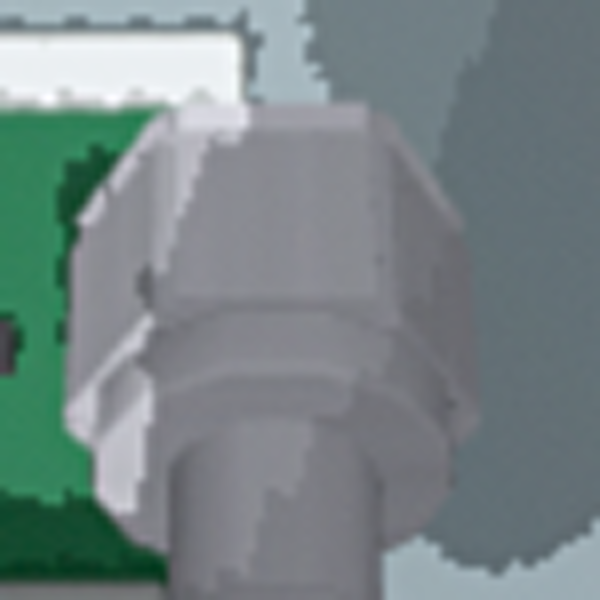

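```bash
cat >> h.py <<'E'
C=np.array([.5894,-.1743]);B0=(.0095,.060);D=.0955
def G(th,jaw,xb=.0,zb=.0):
    """TCP for tilt th (deg from horizontal), pivot of lower inner mouth edge on hex flat"""
    L=np.radians(jaw-90);t=np.radians(th);u=np.array([np.cos(t),np.sin(t)]);n=np.array([-u[1],u[0]])
    g=np.array(B0)+[xb,zb]+.012*n+D*u
    return np.array([C[0]+g[0]*np.cos(L),C[1]+g[0]*np.sin(L),g[1]-.019])
E
python3 - <<'E'
from h import *
c,im=ld("ws1");s,R=st()
g=s["eef_pos"]-.019*R[:,1];l=R[:,0];up=np.array([0,0,1.])
print("obs 253.8,103.1 ; inner collar/neck")
for th in(40,45,50):
  for d in(.094,.097):
    t=np.radians(th);u=l*np.cos(t)+up*np.sin(t);n=-l*np.sin(t)+up*np.cos(t)
    print(th,d,np.round(P(c,g-d*u+.014*n),1),"handle start top",np.round(P(c,g-(d-.056)*u+.016*n),1),"handle end ctr",np.round(P(c,g+(.119-d)*u),1))
for th in(45,55,65,75,85,90): print(th,G(th,133.2))
E
```

```text
t 6.8667 p [ 0.5738 -0.0952  0.168 ] z [-0.2712  0.9625  0.0017] yaw 105.73680936436246 j1,j6 [-0.3088 -0.5835] F [ 0.7019  0.1188 -2.7924] M [ 0.0611 -0.0233  0.032 ] op 0.030559196392295106 tilt [-0.0018 -1.      0.0017]
obs 253.8,103.1 ; inner collar/neck
40 0.094 [256.2  94.3] handle start top [256.6 180.4] handle end ctr [256.9 319.8]
40 0.097 [256.2  90.2] handle start top [256.5 175. ] handle end ctr [256.9 312.7]
45 0.094 [256.1 102.7] handle start top [256.5 181. ] handle end ctr [257.  319.7]
45 0.097 [256.1  99.1] handle start top [256.5 176. ] handle end ctr [256.9 312.5]
50 0.094 [256.1 111.4] handle start top [256.5 182.2] handle end ctr [257.  319.1]
50 0.097 [256.1 108.2] handle start top [256.5 177.5] handle end ctr [256.9 311.9]
45 [ 0.6394 -0.1274  0.117 ]
55 [ 0.6291 -0.137   0.1261]
65 [ 0.6178 -0.1476  0.1326]
75 [ 0.6059 -0.1588  0.1364]
85 [ 0.5937 -0.1703  0.1372]
90 [ 0.5876 -0.176   0.1365]
```

send_rows --series '[{"gripper":0,"dp":[15,4,-13],"roll":-7},{"gripper":0,"dp":[30,8,-26],"roll":-14},{"gripper":0,"dp":[45,12,-39],"roll":-21},{"gripper":0,"dp":[55.5,18,-48],"roll":-27.5},{"gripper":0,"dp":[55.5,18,-48],"roll":-27.5},{"gripper":0,"dp":[55.5,18,-48],"roll":-27.5}]'

```text
time_s: 7.37
eef_pos: [0.6409, -0.1251, 0.1505]
orientation: [-0.657, -0.26, 0.261, 0.658]
contact_force: [-0.3, 0.5, -1.9]
opening: 0.0306
```

```bash
sed -i 's/D=.0955/D=.0945/' h.py; cat >> h.py <<'E'
def todp(s,R,p): return np.round(R.T@(np.array(p)-s["eef_pos"])*1e3,1)
E
python3 - <<'E'
from h import *
s,R=st();jaw=133.2
print("down",todp(s,R,G(45,jaw,.002)))
for th in range(45,96,5): print(th,todp(s,R,G(th,jaw)))
c,im=wshot("ws2")
cv2.imwrite("pics/v7.png",cv2.resize(im[60:330,150:370],None,fx=2.2,fy=2.2,interpolation=cv2.INTER_CUBIC))
E
```

```text
t 7.3667 p [ 0.6409 -0.1251  0.1505] z [-0.6853  0.7282  0.0015] yaw 133.26036403140662 j1,j6 [-0.3214 -1.0764] F [-0.2945  0.4919 -1.8664] M [ 0.1569 -0.0662  0.0446] op 0.030554260215674298 tilt [-0.0004 -1.      0.0015]
down [-1.3 34.2 -0.7]
45 [-3.3 34.2 -0.6]
50 [-10.1  29.4  -0.6]
55 [-17.3  25.2  -0.6]
60 [-24.8  21.7  -0.6]
65 [-32.6  18.8  -0.6]
70 [-40.6  16.6  -0.6]
75 [-48.8  15.1  -0.6]
80 [-57.1  14.4  -0.6]
85 [-65.4  14.3  -0.6]
90 [-73.7  15.   -0.5]
95 [-81.9  16.4  -0.5]
```

View pics/v7.png

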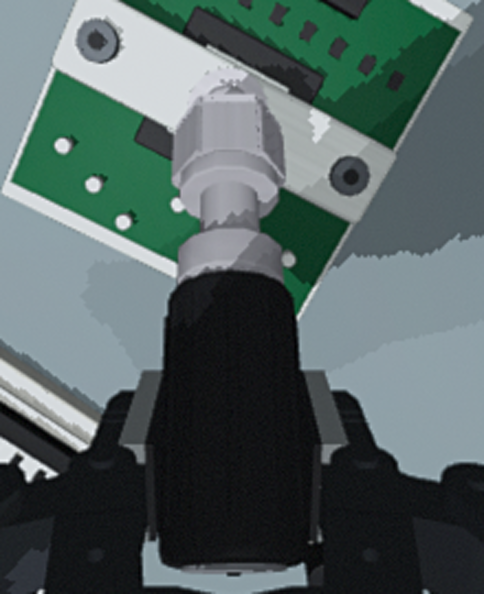

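Nose (crop 228,130) lies in line with the screw, whose flange shows just above it at (228,85). I go down in steps, watching the force.

send_rows --series '[{"gripper":0,"dp":[-1,10,-0.6],"roll":0},{"gripper":0,"dp":[-1,20,-0.6],"roll":0},{"gripper":0,"dp":[-1,27,-0.6],"roll":0},{"gripper":0,"dp":[-1,31,-0.6],"roll":0},{"gripper":0,"dp":[-1,33,-0.6],"roll":0},{"gripper":0,"dp":[-1,34,-0.6],"roll":0},{"gripper":0,"dp":[-1,34,-0.6],"roll":0}]'

```text
time_s: 8.0
eef_pos: [0.6405, -0.1279, 0.1171]
orientation: [-0.657, -0.261, 0.261, 0.657]
contact_force: [0.2, -0.3, -3.2]
opening: 0.0304
```

```bash
python3 - <<'E'
from h import *
st()
E
```

```text
t 8.0 p [ 0.6405 -0.1279  0.1171] z [-0.6853  0.7283  0.0001] yaw 133.25531526707692 j1,j6 [-0.3254 -1.0804] F [ 0.1639 -0.266  -3.2447] M [ 0.0258 -0.0747 -0.0397] op 0.030372268456113943 tilt [-0.     -1.      0.0001]
```

send_rows --series '[{"gripper":0,"dp":[-3,-0.5,0],"roll":0},{"gripper":0,"dp":[-6,-2.5,0],"roll":0},{"gripper":0,"dp":[-9,-4.6,0],"roll":0},{"gripper":0,"dp":[-12.5,-6.8,0],"roll":0},{"gripper":0,"dp":[-16,-8.8,0],"roll":0},{"gripper":0,"dp":[-16,-8.8,0],"roll":0}]'

```text
time_s: 8.5
eef_pos: [0.6289, -0.1393, 0.1268]
orientation: [0.658, 0.261, -0.26, -0.657]
contact_force: [3.0, 3.7, -2.2]
opening: 0.0301
```

```bash
python3 - <<'E'
from h import *
s,R=st();print("tool F",R.T@s["contact_force"],"M",R.T@s["torque"])
E
```

```text
t 8.5 p [ 0.6289 -0.1393  0.1268] z [-0.6852  0.7284 -0.001 ] yaw 133.25171632267018 j1,j6 [-0.3482 -1.1031] F [ 3.045   3.7175 -2.2432] M [ 0.753  -0.8281  0.0426] op 0.030121207242013438 tilt [ 0.0007 -1.     -0.001 ]
tool F [4.7634 2.2462 0.6234] M [-0.0189 -0.0415 -1.1192]
```

send_rows --series '[{"gripper":0,"dp":[-4,-1.8,0],"roll":0},{"gripper":0,"dp":[-8,-3.5,0],"roll":0},{"gripper":0,"dp":[-12,-5,0],"roll":0},{"gripper":0,"dp":[-15.6,-6.4,0],"roll":0},{"gripper":0,"dp":[-19.6,-7.6,0],"roll":0},{"gripper":0,"dp":[-23.6,-8.6,0],"roll":0},{"gripper":0,"dp":[-23.6,-8.6,0],"roll":0}]'

```text
time_s: 9.08
eef_pos: [0.6113, -0.1556, 0.1349]
orientation: [0.658, 0.261, -0.261, -0.657]
contact_force: [2.6, 2.9, -2.0]
opening: 0.0303
```

```bash
python3 - <<'E'
from h import *
s,R=st();print("tool F",R.T@s["contact_force"],"M",R.T@s["torque"])
c,im=wshot("ws3")
cv2.imwrite("pics/v8.png",cv2.resize(im[80:330,150:370],None,fx=2.2,fy=2.2,interpolation=cv2.INTER_CUBIC))
E
```

```text
t 9.0833 p [ 0.6113 -0.1556  0.1349] z [-0.685   0.7285 -0.0004] yaw 133.23907150979647 j1,j6 [-0.382  -1.1367] F [ 2.6232  2.8952 -2.045 ] M [ 0.6171 -0.6947 -0.0074] op 0.030327094792862087 tilt [-0.0002 -1.     -0.0004]
tool F [3.8947 2.0442 0.313 ] M [-0.0263  0.0078 -0.9289]
```

View pics/v8.png

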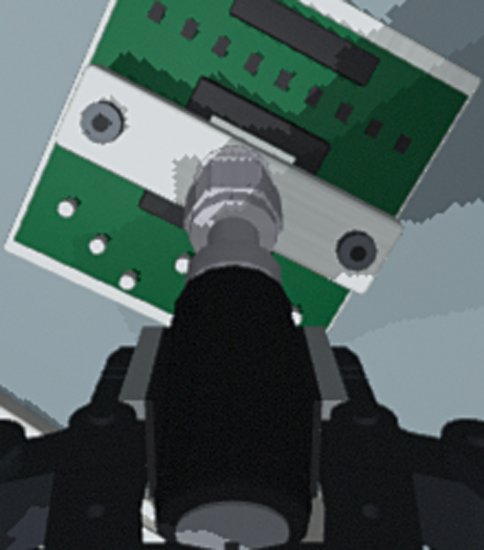

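The driver is pivoting upright on the head: it leans less, and the nose at crop (235,190) is over the screw. Continue.

send_rows --series '[{"gripper":0,"dp":[-4,-0.8,0],"roll":0},{"gripper":0,"dp":[-8,-1.5,0],"roll":0},{"gripper":0,"dp":[-12,-1.9,0],"roll":0},{"gripper":0,"dp":[-16.5,-2.2,0],"roll":0},{"gripper":0,"dp":[-21,-2.3,0],"roll":0},{"gripper":0,"dp":[-25,-2.3,0],"roll":0},{"gripper":0,"dp":[-29,-2,0],"roll":0},{"gripper":0,"dp":[-33,-1.6,0],"roll":0},{"gripper":0,"dp":[-33,-1.6,0],"roll":0}]'

```text
time_s: 9.88
eef_pos: [0.5877, -0.1779, 0.1365]
orientation: [0.657, 0.261, -0.26, -0.657]
contact_force: [3.5, 2.8, -0.0]
opening: 0.0301
```

```bash
python3 - <<'E'
from h import *
s,R=st();print("tool F",R.T@s["contact_force"],"M",R.T@s["torque"], "centre dp",todp(s,R,[*C,s["eef_pos"][2]]))
c,im=wshot("ws4");sc=env.snapshot("scene");cS=env.get_calibration("scene");u,v=map(int,P(cS,[*C,.12]));print(u,v)
t=env.snapshot("top");cT=env.get_calibration("top");u2,v2=map(int,P(cT,[*C,.1]))
a=cv2.resize(im[100:340,150:370],None,fx=2,fy=2,interpolation=cv2.INTER_CUBIC);b=cv2.resize(sc[v-30:v+50,u-30:u+30],(360,480),interpolation=cv2.INTER_CUBIC)
cv2.imwrite("pics/v9.png",np.hstack([a,b]))
E
```

```text
t 9.8833 p [ 0.5877 -0.1779  0.1365] z [-0.6852  0.7283 -0.0006] yaw 133.2545454840683 j1,j6 [-0.4306 -1.1855] F [ 3.4667  2.777  -0.0435] M [ 0.7665 -0.9584 -0.0566] op 0.030099388953319733 tilt [ 0.0004 -1.     -0.0006]
tool F [ 4.4277  0.0453 -0.353 ] M [-0.0985  0.0573 -1.2232] centre dp [3.7 0.  1.5]
193 154
```

View pics/v9.png

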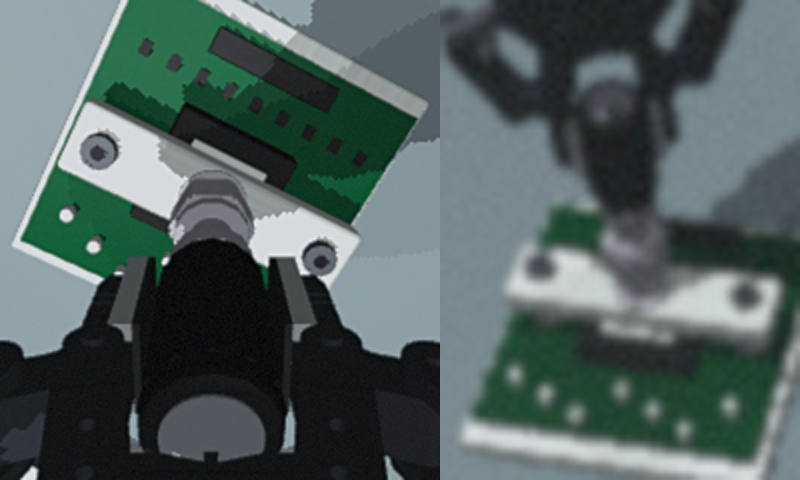

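Nearly upright: the wrist crop shows the handle end at (212,425) and the nose over the screw. I check the tilt numerically.

```bash
python3 - <<'E'
from h import *
c,im=ld("ws4");s,R=st();g=s["eef_pos"]-.019*R[:,1];l=R[:,0];up=np.array([0,0,1.])
hs=lambda u,n,d,r:P(c,g-(.0945-d)*u+r*n)
for th in(80,85,90,95):
    t=np.radians(th);u=l*np.cos(t)+up*np.sin(t);n=-l*np.sin(t)+up*np.cos(t)
    print(th,"end",np.round(hs(u,n,.119,0),1),"end near/far edge",np.round(hs(u,n,.119,.016)[1],1),np.round(hs(u,n,.119,-.016)[1],1),"hstart front",np.round(hs(u,n,.056,.016),1),"nose front top",np.round(hs(u,n,.028,.014),1),"rim",np.round(hs(u,n,0,.014),1))
g=cv2.cvtColor(im,cv2.COLOR_BGR2GRAY);print("col255",[(r,int(g[r,254:258].mean())) for r in range(180,335,2)])
E
```

```text
t 10.0333 p [ 0.5878 -0.1777  0.1363] z [-0.6854  0.7282 -0.0004] yaw 133.26651546655438 j1,j6 [-0.4299 -1.1851] F [ 2.6702  2.0687 -0.7248] M [ 0.6587 -0.8566 -0.0584] op 0.03086001902494475 tilt [-0.0001 -1.     -0.0004]
80 end [253.5 302.1] end near/far edge 273.1 327.8 hstart front [254.  197.1] nose front top [254.2 180.1] rim [254.3 164.8]
85 end [253.4 298.3] end near/far edge 266.4 327.1 hstart front [254.  201.1] nose front top [254.2 187.2] rim [254.3 174.2]
90 end [253.4 294. ] end near/far edge 259.7 325.7 hstart front [254.  205.4] nose front top [254.2 194.4] rim [254.4 183.7]
95 end [253.4 289.5] end near/far edge 253.2 323.8 hstart front [254.1 209.9] nose front top [254.2 201.8] rim [254.4 193.3]
col255 [(180, 90), (182, 130), (184, 146), (186, 119), (188, 125), (190, 76), (192, 73), (194, 74), (196, 74), (198, 108), (200, 68), (202, 120), (204, 120), (206, 121), (208, 122), (210, 71), (212, 71), (214, 73), (216, 73), (218, 73), (220, 10), (222, 13), (224, 10), (226, 10), (228, 10), (230, 12), (232, 9), (234, 14), (236, 13), (238, 13), (240, 12), (242, 9), (244, 12), (246, 11), (248, 14), (250, 12), (252, 13), (254, 12), (256, 13), (258, 10), (260, 12), (262, 11), (264, 12), (266, 13), (268, 12), (270, 14), (272, 13), (274, 17), (276, 11), (278, 11), (280, 10), (282, 12), (284, 16), (286, 15), (288, 26), (290, 24), (292, 23), (294, 21), (296, 24), (298, 77), (300, 87), (302, 86), (304, 87), (306, 86), (308, 86), (310, 87), (312, 86), (314, 86), (316, 87), (318, 86), (320, 86), (322, 86), (324, 89), (326, 29), (328, 17), (330, 19), (332, 17), (334, 20)]
```

```bash
python3 - <<'E'
from h import *
c,im=ld("ws4");s,R=st();g=s["eef_pos"]-.019*R[:,1];l=R[:,0];up=np.array([0,0,1.])
for th in(82,86,90,94):
  for D in(.0945,.090,.086,.082):
    t=np.radians(th);u=l*np.cos(t)+up*np.sin(t);n=-l*np.sin(t)+up*np.cos(t);h=lambda d,r:round(P(c,g-(D-d)*u+r*n)[1],1)
    print(th,D,"end near r16 (287?) r12.5(298?)",h(.119,.016),h(.119,.0125),"hstart(219.5)",h(.056,.016),"rim outer",h(0,.014),h(.028,.014))
cv2.imwrite("pics/v10.png",cv2.resize(im[160:335,185:325],None,fx=3.4,fy=3.4,interpolation=cv2.INTER_CUBIC))
E
```

```text
t 10.0333 p [ 0.5878 -0.1777  0.1363] z [-0.6854  0.7282 -0.0004] yaw 133.26651546655438 j1,j6 [-0.4299 -1.1851] F [ 2.6702  2.0687 -0.7248] M [ 0.6587 -0.8566 -0.0584] op 0.03086001902494475 tilt [-0.0001 -1.     -0.0004]
82 0.0945 end near r16 (287?) r12.5(298?) 270.4 277.3 hstart(219.5) 198.6 rim outer 168.6 182.9
82 0.09 end near r16 (287?) r12.5(298?) 278.4 285.5 hstart(219.5) 202.1 rim outer 170.7 185.6
82 0.086 end near r16 (287?) r12.5(298?) 286.1 293.3 hstart(219.5) 205.3 rim outer 172.6 188.1
82 0.082 end near r16 (287?) r12.5(298?) 294.3 301.7 hstart(219.5) 208.7 rim outer 174.6 190.6
86 0.0945 end near r16 (287?) r12.5(298?) 265.1 272.4 hstart(219.5) 201.9 rim outer 176.1 188.6
86 0.09 end near r16 (287?) r12.5(298?) 272.2 279.8 hstart(219.5) 204.9 rim outer 177.9 191.0
86 0.086 end near r16 (287?) r12.5(298?) 279.0 286.8 hstart(219.5) 207.8 rim outer 179.6 193.1
86 0.082 end near r16 (287?) r12.5(298?) 286.4 294.3 hstart(219.5) 210.7 rim outer 181.3 195.4
90 0.0945 end near r16 (287?) r12.5(298?) 259.7 267.5 hstart(219.5) 205.4 rim outer 183.7 194.4
90 0.09 end near r16 (287?) r12.5(298?) 265.9 273.9 hstart(219.5) 208.0 rim outer 185.3 196.4
90 0.086 end near r16 (287?) r12.5(298?) 271.9 280.1 hstart(219.5) 210.4 rim outer 186.7 198.3
90 0.082 end near r16 (287?) r12.5(298?) 278.2 286.7 hstart(219.5) 212.9 rim outer 188.2 200.2
94 0.0945 end near r16 (287?) r12.5(298?) 254.5 262.5 hstart(219.5) 209.0 rim outer 191.4 200.3
94 0.09 end near r16 (287?) r12.5(298?) 259.7 268.0 hstart(219.5) 211.1 rim outer 192.7 202.0
94 0.086 end near r16 (287?) r12.5(298?) 264.7 273.3 hstart(219.5) 213.1 rim outer 193.9 203.5
94 0.082 end near r16 (287?) r12.5(298?) 270.1 279.0 hstart(219.5) 215.3 rim outer 195.1 205.2
```

View pics/v10.png

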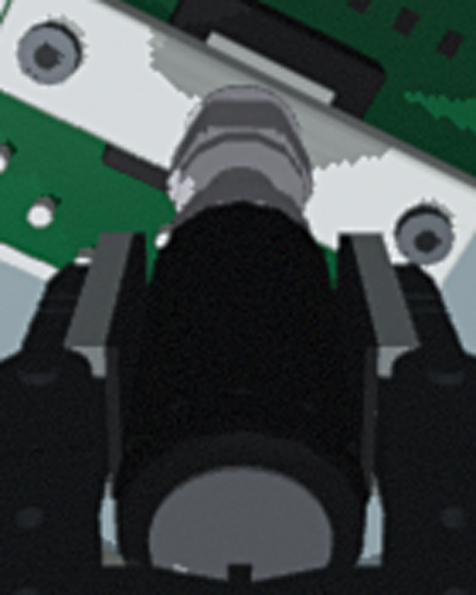

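```bash
python3 - <<'E'
from h import *
s,R=st();S=env.get_calibration("scene");T=env.get_calibration("top");g=s["eef_pos"]
for z in(.16,.17,.175,.18,.185,.19): print(z,"scene end",np.round(P(S,[g[0],g[1],z]),1),"obs 191,139.3")
sc=env.snapshot("scene");cv2.imwrite("pics/sc_b.png",sc)
b=cv2.resize(sc[124:189,166:226],(554,600),interpolation=cv2.INTER_CUBIC)
tp=env.snapshot("top");u,v=map(int,P(T,[*C,.1]));print(u,v)
cv2.imwrite("pics/v11.png",b)
for z in(.052,.06,.066,.072,.08): print(z,"rim scene",np.round((np.array(P(S,[g[0],g[1],z]))-[166,124])*9.23))
for z in(.17,.18,.185,.19):print(z,"end in crop",np.round((np.array(P(S,[g[0],g[1],z]))-[166,124])*9.23))
E
```

```text
t 10.0333 p [ 0.5878 -0.1777  0.1363] z [-0.6854  0.7282 -0.0004] yaw 133.26651546655438 j1,j6 [-0.4299 -1.1851] F [ 2.6702  2.0687 -0.7248] M [ 0.6587 -0.8566 -0.0584] op 0.03086001902494475 tilt [-0.0001 -1.     -0.0004]
0.16 scene end [191.4 144.1] obs 191,139.3
0.17 scene end [191.  141.5] obs 191,139.3
0.175 scene end [190.7 140.2] obs 191,139.3
0.18 scene end [190.5 138.9] obs 191,139.3
0.185 scene end [190.3 137.6] obs 191,139.3
0.19 scene end [190.  136.3] obs 191,139.3
321 201
0.052 rim scene [277. 421.]
0.06 rim scene [274. 404.]
0.066 rim scene [272. 392.]
0.072 rim scene [270. 379.]
0.08 rim scene [267. 363.]
0.17 end in crop [230. 162.]
0.18 end in crop [226. 138.]
0.185 end in crop [224. 126.]
0.19 end in crop [222. 114.]
```

Image limit reached, so from here I measure by pixel rows only. I fit lean and offset from the two edges along the axis column: handle start, and the bright end disc.

```bash
cat >> h.py <<'E'
from scipy.optimize import fsolve
def lean(c,im,s,R,rimz=.060):
    g=cv2.cvtColor(im,cv2.COLOR_BGR2GRAY)[:,252:259].mean(1)
    hs=next(r for r in range(205,280) if g[r:r+25].max()<45); e=next(r for r in range(hs+25,345) if g[r]>50)
    q=s["eef_pos"];l=R[:,0]
    def f(x):
        xr,t=x[0]*1e-3,np.radians(x[1]);ax=l*np.sin(t)+np.array([0,0,np.cos(t)]);n=np.array([-l[0]*np.cos(t),-l[1]*np.cos(t),np.sin(t)])
        rim=np.array([q[0],q[1],rimz])+l*xr
        return [P(c,rim+ax*.056+n*.0155)[1]-hs,P(c,rim+ax*.119+n*.012)[1]-e]
    x=fsolve(f,[0,0]);print("hs,e rows",hs,e,"rim offset from TCP along x mm, lean deg",x,"rim from screw",x[0]-todp(s,R,[*C,q[2]])[0]);return x
E
python3 - <<'E'
from h import *
s,R=st();c,im=ld("ws4")
for z in(.052,.058,.062,.066): lean(c,im,s,R,z)
E
```

```text
t 10.1333 p [ 0.5879 -0.1776  0.1362] z [-0.6855  0.7281 -0.0003] yaw 133.27679988997244 j1,j6 [-0.4299 -1.1852] F [2.7948 2.5134 0.0287] M [ 0.6239 -0.8714  0.0273] op 0.030293760730744003 tilt [-0.0002 -1.     -0.0003]
hs,e rows 219 297 rim offset from TCP along x mm, lean deg [3.9041 7.6017] rim from screw 0.5040718242469828
hs,e rows 219 297 rim offset from TCP along x mm, lean deg [3.6314 5.5033] rim from screw 0.23137779747523268
hs,e rows 219 297 rim offset from TCP along x mm, lean deg [3.401  4.1592] rim from screw 0.0010142154605659037
hs,e rows 219 297 rim offset from TCP along x mm, lean deg [3.1358 2.8537] rim from screw -0.26423788406244286
```

send_rows --series '[{"gripper":0,"dp":[-3,0,0],"roll":0},{"gripper":0,"dp":[-6,0,0],"roll":0},{"gripper":0,"dp":[-6,0,0],"roll":0}]'

```text
time_s: 10.38
eef_pos: [0.5835, -0.1817, 0.1363]
orientation: [-0.657, -0.261, 0.261, 0.657]
contact_force: [3.9, 3.8, 0.3]
opening: 0.0302
```

```bash
python3 - <<'E'
from h import *
s,R=st();print("tool F",R.T@s["contact_force"],"M",R.T@s["torque"]);c,im=wshot("ws5")
for z in(.056,.062): lean(c,im,s,R,z)
E
```

```text
t 10.3833 p [ 0.5835 -0.1817  0.1363] z [-0.6855  0.728  -0.0002] yaw 133.27833905435438 j1,j6 [-0.4393 -1.1946] F [3.8564 3.8266 0.3167] M [ 0.9333 -1.1128  0.0234] op 0.030158939896915166 tilt [ 0.0006 -1.     -0.0002]
tool F [ 5.4311 -0.3138  0.1421] M [-0.0834 -0.0232 -1.45  ]
hs,e rows 223 295 rim offset from TCP along x mm, lean deg [10.6624  2.5236] rim from screw 1.2624393855000449
hs,e rows 223 295 rim offset from TCP along x mm, lean deg [9.9586 0.7734] rim from screw 0.5585565309280458
```

send_rows --series '[{"gripper":0,"dp":[-1,1,0],"roll":0},{"gripper":0,"dp":[-2,2,0],"roll":0},{"gripper":0,"dp":[-2,3,0],"roll":0},{"gripper":0,"dp":[-2,3,0],"roll":0}]'

```text
time_s: 10.77
eef_pos: [0.582, -0.1829, 0.1328]
orientation: [-0.657, -0.261, 0.261, 0.657]
contact_force: [4.5, 3.6, -0.9]
opening: 0.0309
```

```bash
python3 - <<'E'
from h import *
s,R=st();print("tool F",R.T@s["contact_force"],"M",R.T@s["torque"]);c,im=wshot("ws6")
for z in(.056,.062,.068): lean(c,im,s,R,z)
E
```

```text
t 10.7667 p [ 0.582  -0.1829  0.1328] z [-0.6855  0.7281  0.0004] yaw 133.27537620016264 j1,j6 [-0.4421 -1.1974] F [ 4.5209  3.586  -0.8702] M [ 0.9985 -1.2856 -0.0592] op 0.030923356846933057 tilt [ 0.0001 -1.      0.0004]
tool F [ 5.7496  0.8708 -0.4887] M [-0.1543  0.0584 -1.6205]
hs,e rows 225 294 rim offset from TCP along x mm, lean deg [13.4298 -0.1133] rim from screw 2.1298099080938986
hs,e rows 225 294 rim offset from TCP along x mm, lean deg [12.5356 -1.7185] rim from screw 1.2355635948341064
hs,e rows 225 294 rim offset from TCP along x mm, lean deg [11.5994 -3.2805] rim from screw 0.2994415732196227
```

```bash
python3 - <<'E'
from h import *
s,R=st();S=env.get_calibration("scene");sc=env.snapshot("scene");cv2.imwrite("pics/sc_c.png",sc);g=cv2.cvtColor(sc,cv2.COLOR_BGR2GRAY)
old=cv2.cvtColor(cv2.imread("pics/sc_b.png"),cv2.COLOR_BGR2GRAY)
print("screw upright end .175",P(S,[*C,.175]),"TCP xy",P(S,[*s["eef_pos"][:2],.175]))
print("old");print(old[130:168:2,176:208:2])
print("new");print(g[130:168:2,176:208:2])
E
```

```text
t 10.8167 p [ 0.582  -0.1829  0.1328] z [-0.6856  0.728   0.0005] yaw 133.2793112032687 j1,j6 [-0.442  -1.1974] F [ 3.577   3.6966 -1.1959] M [ 0.9307 -1.3562 -0.0359] op 0.030747935517139738 tilt [ 0.0001 -1.      0.0005]
screw upright end .175 (np.float64(191.48363186476047), np.float64(141.01003591803175)) TCP xy (np.float64(190.2475836236752), np.float64(138.23197862832194))
old
[[ 74  47  34  35  35  34  36  30  38  34  31  65 124  80  38  34]
 [127 105  37  35  34  35  38  51  57  50  33  37  71  52  38  31]
 [127 121  43  36  40  78 101 121 123 113  46  36  36  37  31  38]
 [ 85 103  42  35  37 118 127 115 118 120  53  36  36  35  41  38]
 [ 41  46  39  39  43  98  75  69  69  72  47  36  33  62  94  96]
 [ 40  40  42  38  39  54  67  76  70  66  36  47  37 113 130 130]
 [ 38  46  39  33  39  40  73  82  60  58  34  66  47  97 130 132]
 [ 86 113  88  38  58  43  49  63  42  40  31  60  51  83 131 131]
 [130 129 119  47  67  47  33  33  35  31  33  53  57  75 130 132]
 [132 131 123  62  62  53  36  30  32  34  34  45  76 118 132 133]
 [132 131 131  81  64  68  36  31  31  33  3
[... 1137 characters left out ...]
  31  31  56  63 105 131 133]
 [132 133 125  63  66  55  36  38  32  26  27  53 101 130 133 130]
 [131 133 131 104  85  68  39  31  32  29  31  66 127 130 131 132]
 [132 130 132 133 125  99  38  36  30  34  30  57 128 131 133 130]
 [129 134 132 131 132 123  51  31  38  34  34  55 122 130 133 134]
 [130 132 129 135 130 132  84  34  37  32  32  68 127 131 133 126]
 [132 133 129 102  97 132 136  71  48  50  62  84 128 130 131 126]
 [132 133 125  63  54  58  59  80  84  79  75  77  80  80  90  91]
 [130 126  94  58  56  54  57 107 105  73  76  90  67  41  37  36]
 [141 141  81  74  70  61  56 120 140 115 104 106  76  40  36  33]
 [172 138 109 189 183 151 106 106 129 136 118 104  75  46  40  40]]
```

send_rows --series '[{"gripper":0,"dp":[2,1,0],"roll":0},{"gripper":0,"dp":[4,2,0],"roll":0},{"gripper":0,"dp":[4,3,0],"roll":0},{"gripper":0,"dp":[4,4,0],"roll":0},{"gripper":0,"dp":[4,4,0],"roll":0}]'

```text
time_s: 11.28
eef_pos: [0.5843, -0.1805, 0.1285]
orientation: [-0.657, -0.26, 0.261, 0.658]
contact_force: [0.1, 0.1, -2.4]
opening: 0.0304
```

```bash
python3 - <<'E'
from h import *
s,R=st();print("tool F",R.T@s["contact_force"],"M",R.T@s["torque"]);c,im=wshot("ws7")
for z in(.052,.056,.062): lean(c,im,s,R,z)
E
```

```text
t 11.2833 p [ 0.5843 -0.1805  0.1285] z [-0.6853  0.7282  0.0011] yaw 133.26073173341914 j1,j6 [-0.4364 -1.1914] F [ 0.1342  0.1471 -2.4079] M [ 0.0279  0.0741 -0.0383] op 0.030365186387319266 tilt [-0.0012 -1.      0.0011]
tool F [0.2014 2.4077 0.0125] M [0.0711 0.0383 0.0348]
hs,e rows 224 295 rim offset from TCP along x mm, lean deg [11.456   0.9128] rim from screw 3.456006523033105
hs,e rows 224 295 rim offset from TCP along x mm, lean deg [10.9362 -0.2118] rim from screw 2.9362423092417345
hs,e rows 224 295 rim offset from TCP along x mm, lean deg [10.1166 -1.8567] rim from screw 2.116583260032126
```

send_rows --series '[{"gripper":0,"dp":[0,1,0],"roll":0},{"gripper":0,"dp":[0,2,0],"roll":0},{"gripper":0,"dp":[0,3,0],"roll":0},{"gripper":0,"dp":[0,3,0],"roll":0}]'

```text
time_s: 11.67
eef_pos: [0.5847, -0.1804, 0.1259]
orientation: [-0.657, -0.261, 0.261, 0.657]
contact_force: [-0.2, 0.7, -3.3]
opening: 0.0303
```

```bash
python3 - <<'E'
from h import *
s,R=st();print("tool F",R.T@s["contact_force"],"M",R.T@s["torque"])
E
```

```text
t 11.6667 p [ 0.5847 -0.1804  0.1259] z [-0.6854  0.7282  0.0003] yaw 133.2675351342757 j1,j6 [-0.4362 -1.1914] F [-0.155   0.6641 -3.2667] M [0.0026 0.1114 0.0281] op 0.030343447682290674 tilt [-0.0002 -1.      0.0003]
tool F [0.3431 3.2669 0.5887] M [ 0.0782 -0.0281  0.0794]
```

send_rows --series '[{"gripper":0,"dp":[0,1,0],"roll":0},{"gripper":0,"dp":[0,2,0],"roll":0},{"gripper":0,"dp":[0,3,0],"roll":0},{"gripper":0,"dp":[0,3,0],"roll":0}]'

```text
time_s: 12.0
eef_pos: [0.5851, -0.1804, 0.1239]
orientation: [0.658, 0.261, -0.26, -0.657]
contact_force: [-0.5, 0.3, 3.2]
opening: 0.0306
```

```bash
python3 - <<'E'
from h import *
s,R=st();print("tool F",R.T@s["contact_force"],"M",R.T@s["torque"]);c,im=wshot("ws8")
for z in(.052,.056,.062): lean(c,im,s,R,z)
g=cv2.cvtColor(im,cv2.COLOR_BGR2GRAY);print(g[150:230:2,232:280:4])
E
```

```text
t 12.0 p [ 0.5851 -0.1804  0.1239] z [-0.6855  0.7281 -0.0011] yaw 133.27645067886456 j1,j6 [-0.4361 -1.1914] F [-0.4943  0.2642  3.1701] M [0.1083 0.327  0.0564] op 0.030617455107196108 tilt [ 0.0005 -1.     -0.0011]
tool F [-0.1772 -3.1708  0.5276] M [ 0.303  -0.0565  0.1637]
hs,e rows 224 296 rim offset from TCP along x mm, lean deg [10.5327 -0.0575] rim from screw 3.132699118456289
hs,e rows 224 296 rim offset from TCP along x mm, lean deg [10.0052 -1.1781] rim from screw 2.605235945819029
hs,e rows 224 296 rim offset from TCP along x mm, lean deg [ 9.1746 -2.8184] rim from screw 1.774604423210393
[[ 87  89  49  50  50  51  49  88  58  33  52  50]
 [ 88  88  48  49  50  50  48  80  61  51  49  50]
 [ 85  91  48  47  50  50  51  41  39  50  51  52]
 [ 86  60  48  48  49  51  47  50  40  51  43  52]
 [ 57  57  48  27  51  50  48  48  51  40  37  36]
 [ 42  63  26  11  24  50  49  47  50  38  43  29]
 [ 46  46  19  29  10  28  50  42  41  42  43  39]
 [ 47  48  27  33  29  11  27  43  40  41  42  42]
 [ 46  49  34  30  34  30  13  22  41  42  37  41]
 [ 44  22  32  34  29  27  22   
[... 849 characters left out ...]
 66  71  71  70  71  71  68 117 142]
 [217 217 179  69 127 113 110 112 111  67 118 149]
 [217 218  90 122 107  68  68  70 127 102 121 149]
 [217 221  68 125  65 120 120 113  68 132  74 146]
 [217 223 117  66 121 121 121 124 115  75  63 150]
 [217 161 167 121 123 122 123 124 124 114  79 148]
 [217  83 101 122 123 124 125 124 123 126 104 144]
 [220  97 189 119 125  79  71  92 126 124  78 113]
 [179 186 194 191  83  69  71  71 123 125 122  92]
 [ 37 198 192 122  69  71  71  70  73 126 127 107]
 [ 40 188 192  66  73  73  73  73  71  76 125 110]
 [ 39 192 122  69  53  27  12  31  72  70 121 154]
 [ 62 117  65  24   9  11  13  11  13  49  75 217]
 [ 63  62  50  11  12  14   9  10  14  13  66 223]]
```

send_rows --series '[{"gripper":0,"dp":[0,0.5,0],"roll":-3},{"gripper":0,"dp":[0,0.5,0],"roll":-6},{"gripper":0,"dp":[0,0.5,0],"roll":0},{"gripper":0,"dp":[0,0.5,0],"roll":6},{"gripper":0,"dp":[0,0.5,0],"roll":6}]'

```text
time_s: 12.47
eef_pos: [0.5847, -0.1801, 0.1237]
orientation: [0.671, 0.224, -0.224, -0.671]
contact_force: [-2.5, 2.3, 8.5]
opening: 0.0307
```

```bash
python3 - <<'E'
from h import *
s,R=st();print("tool F",R.T@s["contact_force"],"M",R.T@s["torque"]);c,im=wshot("ws9")
for z in(.052,.056,.062): lean(c,im,s,R,z)
E
```

```text
t 12.4667 p [ 0.5847 -0.1801  0.1237] z [-0.6006  0.7995 -0.0004] yaw 126.91327443032118 j1,j6 [-0.436  -1.0803] F [-2.4829  2.3421  8.529 ] M [0.5219 0.9392 0.0407] op 0.030669528681489946 tilt [ 0.0006 -1.     -0.0004]
tool F [-0.5733 -8.5307  3.3605] M [ 0.9814 -0.0403  0.4375]
hs,e rows 224 296 rim offset from TCP along x mm, lean deg [10.3942 -0.1013] rim from screw 3.194164419826593
hs,e rows 224 296 rim offset from TCP along x mm, lean deg [ 9.8658 -1.2209] rim from screw 2.6658455931163934
hs,e rows 224 296 rim offset from TCP along x mm, lean deg [ 9.034  -2.8598] rim from screw 1.834036859615689
```

send_rows --series '[{"gripper":0,"dp":[0,-0.5,0],"roll":-3},{"gripper":85,"dp":[0,-0.5,0],"roll":-3},{"gripper":85,"dp":[0,-0.5,0],"roll":-3},{"gripper":85,"dp":[0,-0.5,0],"roll":-3},{"gripper":85,"dp":[0,-0.5,0],"roll":-3},{"gripper":85,"dp":[0,-0.5,0],"roll":-3},{"gripper":85,"dp":[0,-0.5,0],"roll":-3},{"gripper":85,"dp":[0,-0.5,0],"roll":-3}]'

```text
time_s: 13.18
eef_pos: [0.5848, -0.1803, 0.123]
orientation: [-0.664, -0.243, 0.243, 0.664]
contact_force: [0.2, -0.0, -0.3]
opening: 0.0852
```

```bash
python3 - <<'E'
from h import *
s,R=st();print("to centre",todp(s,R,[*C,s["eef_pos"][2]]));c,im=wshot("ws10")
for z in(.052,.056,.062): lean(c,im,s,R,z)
sc=env.snapshot("scene");cv2.imwrite("pics/sc_d.png",sc);g=cv2.cvtColor(sc,cv2.COLOR_BGR2GRAY);print(g[128:156:2,176:208:2]);S=env.get_calibration("scene")
print([np.round(P(S,[*C,z]),1) for z in(.171,.182)])
w=cv2.cvtColor(im,cv2.COLOR_BGR2GRAY);print("handle cols at rows",[(r,[int(x) for x in np.where(w[r,190:320]<22)[0][[0,-1]]+190]) for r in(228,235,245,260,275)])
E
```

```text
t 13.1833 p [ 0.5848 -0.1803  0.123 ] z [-0.6462  0.7631  0.0002] yaw 130.25794050940766 j1,j6 [-0.4362 -1.1388] F [ 0.2139 -0.0024 -0.3385] M [-0.0234  0.0235 -0.0455] op 0.08518320686112149 tilt [-0.0001 -1.      0.0002]
to centre [ 7.4 -0.   1.6]
hs,e rows 225 299 rim offset from TCP along x mm, lean deg [10.2713  0.3904] rim from screw 2.871265211446966
hs,e rows 225 299 rim offset from TCP along x mm, lean deg [ 9.7772 -0.7737] rim from screw 2.377248659484403
hs,e rows 225 299 rim offset from TCP along x mm, lean deg [ 8.9926 -2.4747] rim from screw 1.592597696587367
[[ 38  32  35  32  34  33  37  36  34  35  35  31  31  36  42  84]
 [ 35  37  39  36  36  32  37  32  35  31  32  33  31  37  29  38]
 [ 37  37  41  35  34  32  39  39  37  38  41  39  41  34  36  34]
 [ 41  41  38  36  33  36  37  43  45  49  89  92  56  34  31  32]
 [ 41  40  38  77  71  63  84 106 108 117 129 131 119  89  71  42]
 [ 43  40  77 124 126 125 127 119 115 127 131 133 131 134 128  74]
 [ 43  70 122 133 133 122  90  67  69  78 111 129 131 132 130  91]
 [ 94 127 130 133 128  76  67  72  72  66  62 123 130 131 132 108]
 [116 132 131 132 129  74  87  82  60  58  37 117 129 134 131 119]
 [ 98 131 132 131 130  69  49  61  39  38  35 100 132 131 131 123]
 [ 87 129 132 130 133  86  33  30  34  34  34  77 132 131 132 132]
 [ 81 129 132 131 131  95  36  32  31  38  32  69 129 131 133 131]
 [ 80 124 134 134 132 115  40  32  35  33  33  56 125 132 131 133]
 [115 131 133 133 132 125  51  29  36  34  35  39 118 131 134 133]]
[array([191.7, 142. ]), array([191.2, 139.2])]
handle cols at rows [(228, [244, 268]), (235, [235, 276]), (245, [231, 281]), (260, [227, 284]), (275, [225, 287])]
```

Driver stands upright by itself. The scene's end disc at row ≈142.5 matches the fully-down prediction of 142.0, against 139 if it were up on the head. Now I centre and take hold again.

send_rows --series '[{"gripper":85,"dp":[5,1,0.5],"roll":0},{"gripper":85,"dp":[9,2,0.8],"roll":0},{"gripper":85,"dp":[9,2,0.8],"roll":0},{"gripper":0,"dp":[9,2,0.8],"roll":0},{"gripper":0,"dp":[9,2,0.8],"roll":0},{"gripper":0,"dp":[9,2,0.8],"roll":0},{"gripper":0,"dp":[9,2,0.8],"roll":0},{"gripper":0,"dp":[9,2,0.8],"roll":0},{"gripper":0,"dp":[9,2,0.8],"roll":0},{"gripper":0,"dp":[9,2,0.8],"roll":0},{"gripper":0,"dp":[9,2,0.8],"roll":0}]'

```text
time_s: 14.2
eef_pos: [0.5912, -0.174, 0.1214]
orientation: [0.664, 0.244, -0.243, -0.664]
contact_force: [-0.4, 0.5, 2.2]
opening: 0.0307
```

```bash
python3 - <<'E'
from h import *
s,R=st();print("tool F",R.T@s["contact_force"],"M",R.T@s["torque"]);c,im=wshot("ws11")
lean(c,im,s,R,.052)
E
```

```text
t 14.2 p [ 0.5912 -0.174   0.1214] z [-0.6464  0.763  -0.0004] yaw 130.2691094317755 j1,j6 [-0.4223 -1.1251] F [-0.4418  0.5351  2.2227] M [0.0425 0.1464 0.0088] op 0.03068481969696288 tilt [ 0.0002 -1.     -0.0004]
tool F [ 0.0091 -2.2229  0.6931] M [ 0.127  -0.0088  0.0842]
hs,e rows 212 282 rim offset from TCP along x mm, lean deg [1.1074 0.4547] rim from screw 2.7074355248925914
```

send_rows --series '[{"gripper":0,"dp":[0,0.3,0],"roll":6},{"gripper":0,"dp":[0,0.3,0],"roll":12},{"gripper":0,"dp":[0,0.3,0],"roll":18},{"gripper":0,"dp":[0,0.3,0],"roll":24},{"gripper":0,"dp":[0,0.3,0],"roll":30},{"gripper":0,"dp":[0,0.3,0],"roll":36},{"gripper":0,"dp":[0,0.3,0],"roll":42},{"gripper":0,"dp":[0,0.3,0],"roll":48},{"gripper":0,"dp":[0,0.3,0],"roll":48}]'

```text
time_s: 15.0
eef_pos: [0.5912, -0.1735, 0.1213]
orientation: [-0.705, 0.05, -0.05, 0.706]
contact_force: [-1.6, 2.4, 5.3]
opening: 0.031
```

```bash
cat >> h.py <<'E'
def chk():
    s,R=st();print("tool F",R.T@s["contact_force"],"M",R.T@s["torque"],"effort6",s["joint_efforts"][5])
E
python3 -c "from h import *;chk()"
```

```text
t 15.0 p [ 0.5912 -0.1735  0.1213] z [0.1407 0.99   0.0006] yaw 81.90878748704567 j1,j6 [-0.422  -0.2808] F [-1.6423  2.3814  5.3447] M [ 0.6136  0.2952 -0.034 ] op 0.0309993770750084 tilt [ 0.0004 -1.      0.0006]
tool F [-1.9591 -5.3441  2.1299] M [0.5659 0.0344 0.3787] effort6 1.8114478513598442
```

send_rows --series '[{"gripper":0,"dp":[-0.8,0,0.7],"roll":5},{"gripper":0,"dp":[-0.8,0,0.7],"roll":10},{"gripper":0,"dp":[-0.8,0,0.7],"roll":15},{"gripper":0,"dp":[-0.8,0,0.7],"roll":18},{"gripper":0,"dp":[-0.8,0,0.7],"roll":18}]'

```text
time_s: 15.42
eef_pos: [0.5909, -0.173, 0.1213]
orientation: [-0.689, 0.158, -0.159, 0.689]
contact_force: [0.4, 1.4, 4.6]
opening: 0.0304
```

```bash
python3 -c "from h import *;chk()"
```

```text
t 15.4167 p [ 0.5909 -0.173   0.1213] z [0.436  0.8999 0.0006] yaw 64.14863145276111 j1,j6 [-0.4213  0.0299] F [0.4399 1.399  4.6249] M [ 0.3587 -0.2685  0.0163] op 0.030351400848203584 tilt [ 0.0012 -1.      0.0006]
tool F [-0.2085 -4.6243  1.4538] M [ 0.4399 -0.0158 -0.0852] effort6 1.0854923352599144
```

send_rows --series '[{"gripper":0,"dp":[0,0,0],"roll":4},{"gripper":0,"dp":[0,0,0],"roll":8},{"gripper":0,"dp":[0,0,0],"roll":12},{"gripper":0,"dp":[0,0,0],"roll":12}]'

```text
time_s: 15.75
eef_pos: [0.5911, -0.1729, 0.1213]
orientation: [-0.669, 0.228, -0.229, 0.669]
contact_force: [2.0, 2.3, 5.0]
opening: 0.0309
```

```bash
python3 -c "from h import *;chk()"
```

```text
t 15.75 p [ 0.5911 -0.1729  0.1213] z [0.6126 0.7904 0.0011] yaw 52.220402202451226 j1,j6 [-0.4212  0.2382] F [1.9872 2.2968 4.993 ] M [ 0.5791 -0.5029 -0.0153] op 0.030882928791259843 tilt [ 0.0011 -1.      0.0011]
tool F [ 0.1689 -4.9894  3.0385] M [ 0.7657  0.0161 -0.0427] effort6 1.2633364275097847
```

send_rows --series '[{"gripper":0,"dp":[0,0,0],"roll":4},{"gripper":0,"dp":[0,0,0],"roll":8},{"gripper":0,"dp":[0,0,0],"roll":12},{"gripper":0,"dp":[0,0,0],"roll":12}]'

```text
time_s: 16.08
eef_pos: [0.5912, -0.1729, 0.1213]
orientation: [-0.641, 0.297, -0.298, 0.642]
contact_force: [2.5, 1.9, 5.0]
opening: 0.0305
```

```bash
python3 -c "from h import *;chk()"
```

```text
t 16.0833 p [ 0.5912 -0.1729  0.1213] z [0.7626 0.6469 0.0016] yaw 40.309171959038686 j1,j6 [-0.4212  0.4461] F [2.5294 1.86   5.0025] M [ 0.6885 -0.8121  0.0192] op 0.0305254927636942 tilt [ 0.001  -1.      0.0016]
tool F [ 0.2228 -4.9973  3.14  ] M [ 1.0647 -0.0181 -0.0003] effort6 1.2858865410089493
```

send_rows --series '[{"gripper":0,"dp":[0,0,0.7],"roll":4},{"gripper":0,"dp":[0,0,0.7],"roll":8},{"gripper":0,"dp":[0,0,0.7],"roll":12},{"gripper":0,"dp":[0,0,0.7],"roll":12}]'

```text
time_s: 16.42
eef_pos: [0.5915, -0.1727, 0.1213]
orientation: [-0.607, 0.362, -0.363, 0.607]
contact_force: [1.8, 1.2, 6.0]
opening: 0.0303
```

```bash
python3 -c "from h import *;chk()"
```

```text
t 16.4167 p [ 0.5915 -0.1727  0.1213] z [0.8803 0.4744 0.0011] yaw 28.318577324934846 j1,j6 [-0.4203  0.6563] F [1.7695 1.2151 5.9662] M [ 0.4065 -0.5764  0.0055] op 0.03033630547670514 tilt [ 0.0008 -1.      0.0011]
tool F [-0.2252 -5.964   2.1409] M [ 0.7003 -0.0048  0.0844] effort6 1.1994479969143867
```

send_rows --series '[{"gripper":0,"dp":[0,0,0],"roll":4},{"gripper":0,"dp":[0,0,0],"roll":8},{"gripper":0,"dp":[0,0,0],"roll":10},{"gripper":0,"dp":[0,0,0],"roll":10}]'

```text
time_s: 16.75
eef_pos: [0.5917, -0.1727, 0.1213]
orientation: [-0.573, 0.413, -0.414, 0.574]
contact_force: [3.1, 2.1, 5.4]
opening: 0.0311
```

```bash
python3 -c "from h import *;chk()"
```

```text
t 16.75 p [ 0.5917 -0.1727  0.1213] z [0.9487 0.3163 0.0015] yaw 18.4386191887431 j1,j6 [-0.4203  0.8287] F [3.1249 2.0882 5.4317] M [ 0.4528 -0.8735  0.0074] op 0.03105698573332742 tilt [ 0.0007 -1.      0.0015]
tool F [-0.9889 -5.4268  3.6332] M [ 0.9719 -0.0064  0.1533] effort6 0.753986444324255
```

send_rows --series '[{"gripper":0,"dp":[0,0,0],"roll":4},{"gripper":0,"dp":[0,0,0],"roll":8},{"gripper":0,"dp":[0,0,0],"roll":10},{"gripper":0,"dp":[0,0,0],"roll":10}]'

```text
time_s: 17.08
eef_pos: [0.5918, -0.1727, 0.1213]
orientation: [-0.535, 0.461, -0.462, 0.536]
contact_force: [4.9, 2.4, 5.1]
opening: 0.0306
```

```bash
python3 -c "from h import *;chk()"
```

```text
t 17.0833 p [ 0.5918 -0.1727  0.1213] z [0.9891 0.147  0.0019] yaw 8.453561648793004 j1,j6 [-0.4203  1.003 ] F [4.8961 2.3989 5.0621] M [ 0.4573 -1.1323  0.1711] op 0.030561584118961153 tilt [ 0.0006 -1.      0.0019]
tool F [-1.6503 -5.053   5.2052] M [ 1.1873 -0.1699  0.2862] effort6 0.9528709575533867
```

send_rows --series '[{"gripper":0,"dp":[-0.4,0,0.8],"roll":3},{"gripper":0,"dp":[-0.4,0,0.8],"roll":5},{"gripper":0,"dp":[-0.4,0,0.8],"roll":5}]'

```text
time_s: 17.33
eef_pos: [0.5921, -0.1725, 0.1213]
orientation: [-0.515, 0.484, -0.485, 0.515]
contact_force: [2.2, 0.3, 6.1]
opening: 0.0308
```

```bash
python3 -c "from h import *;chk()"
```

```text
t 17.3333 p [ 0.5921 -0.1725  0.1213] z [0.9982 0.0598 0.0009] yaw 3.429451897191782 j1,j6 [-0.4193  1.0916] F [2.2438 0.3402 6.0908] M [ 0.1259 -0.6355  0.0432] op 0.030825176397062417 tilt [ 0.0009 -1.      0.0009]
tool F [-0.1996 -6.0889  2.2657] M [ 0.642  -0.0425  0.0877] effort6 0.7199634611606598
```

send_rows --series '[{"gripper":0,"dp":[0,0,0],"roll":3},{"gripper":0,"dp":[0,0,0],"roll":5},{"gripper":0,"dp":[0,0,0],"roll":5}]'

```text
time_s: 17.58
eef_pos: [0.5919, -0.1726, 0.1213]
orientation: [0.493, -0.506, 0.507, -0.493]
contact_force: [1.2, 1.1, 7.7]
opening: 0.0307
```

```bash
python3 -c "from h import *;chk()"
```

```text
t 17.5833 p [ 0.5919 -0.1726  0.1213] z [ 0.9996 -0.0276  0.0007] yaw -1.5811442106720484 j1,j6 [-0.4194  1.179 ] F [1.2012 1.0699 7.7043] M [ 0.0691 -0.3388  0.0393] op 0.030743463014155387 tilt [ 0.0009 -1.      0.0007]
tool F [-1.0956 -7.7045  1.1763] M [ 0.3368 -0.0389  0.0784] effort6 0.6429994851350784
```

send_rows --series '[{"gripper":0,"dp":[0,0,0],"roll":3},{"gripper":0,"dp":[0,0,0],"roll":6},{"gripper":0,"dp":[0,0,0],"roll":6}]'

```text
time_s: 17.83
eef_pos: [0.5922, -0.1726, 0.1213]
orientation: [0.466, -0.532, 0.533, -0.466]
contact_force: [2.4, 0.1, 5.8]
opening: 0.0309
```

```bash
python3 -c "from h import *;chk()"
```

```text
t 17.8333 p [ 0.5922 -0.1726  0.1213] z [ 0.9911 -0.1329  0.0014] yaw -7.6349779846565555 j1,j6 [-0.4194  1.2847] F [2.3697 0.0737 5.7728] M [-0.0014 -0.7721  0.0295] op 0.030862980837801614 tilt [ 0.0008 -1.      0.0014]
tool F [-0.383  -5.7699  2.3468] M [ 0.7655 -0.0287  0.1012] effort6 0.8852005563676357
```

send_rows --series '[{"gripper":0,"dp":[0,0,0],"roll":3},{"gripper":0,"dp":[0,0,0],"roll":6},{"gripper":0,"dp":[0,0,0],"roll":6}]'

```text
time_s: 18.08
eef_pos: [0.5923, -0.1727, 0.1213]
orientation: [0.437, -0.555, 0.556, -0.437]
contact_force: [2.8, -0.5, 5.6]
opening: 0.0308
```

```bash
python3 -c "from h import *;chk()"
```

```text
t 18.0833 p [ 0.5923 -0.1727  0.1213] z [ 0.9718 -0.2356  0.0016] yaw -13.628139930064572 j1,j6 [-0.4194  1.3893] F [ 2.8334 -0.4511  5.5558] M [-0.0443 -0.8208  0.0402] op 0.030837574098262762 tilt [ 0.0008 -1.      0.0016]
tool F [-0.2249 -5.5513  2.8689] M [ 0.8081 -0.0394  0.1504] effort6 0.895828865468502
```

send_rows --series '[{"gripper":0,"dp":[0,0,0],"roll":3},{"gripper":0,"dp":[0,0,0],"roll":5},{"gripper":0,"dp":[0,0,0],"roll":5}]'

```text
time_s: 18.33
eef_pos: [0.5923, -0.1727, 0.1213]
orientation: [0.413, -0.573, 0.575, -0.413]
contact_force: [2.8, -0.2, 5.0]
opening: 0.0305
```

```bash
python3 -c "from h import *;chk()"
```

```text
t 18.3333 p [ 0.5923 -0.1727  0.1213] z [ 0.9479 -0.3186  0.0018] yaw -18.57589558241046 j1,j6 [-0.4194  1.4756] F [ 2.7587 -0.1628  5.0266] M [-0.1228 -0.9115 -0.0244] op 0.0304904510530349 tilt [ 0.0007 -1.      0.0018]
tool F [-0.7209 -5.0223  2.6759] M [0.9031 0.0254 0.1739] effort6 0.6303216330707073
```

send_rows --series '[{"gripper":0,"dp":[0,0,0],"roll":3},{"gripper":0,"dp":[0,0,0],"roll":5},{"gripper":0,"dp":[0,0,0],"roll":5}]'

```text
time_s: 18.58
eef_pos: [0.5924, -0.1727, 0.1213]
orientation: [0.387, -0.591, 0.592, -0.388]
contact_force: [4.5, -1.4, 5.7]
opening: 0.0307
```

```bash
python3 - <<'E'
from h import *
chk();s,R=st();c,im=wshot("ws12");lean(c,im,s,R,.052)
E
```

```text
t 18.5833 p [ 0.5924 -0.1727  0.1213] z [ 0.9165 -0.4     0.0019] yaw -23.57985955188943 j1,j6 [-0.4194  1.563 ] F [ 4.4989 -1.3786  5.7469] M [-0.2019 -0.9988 -0.0029] op 0.030676335607403096 tilt [ 0.0005 -1.      0.0019]
tool F [-0.5333 -5.7381  4.6858] M [0.9961 0.0038 0.2145] effort6 0.6001578457653522
t 18.5833 p [ 0.5924 -0.1727  0.1213] z [ 0.9165 -0.4     0.0019] yaw -23.57985955188943 j1,j6 [-0.4194  1.563 ] F [ 4.4989 -1.3786  5.7469] M [-0.2019 -0.9988 -0.0029] op 0.030676335607403096 tilt [ 0.0005 -1.      0.0019]
hs,e rows 212 281 rim offset from TCP along x mm, lean deg [ 3.5722 -0.068 ] rim from screw 0.9722015003985454
```

```bash
python3 - <<'E'
from h import *
np.set_printoptions(linewidth=200)
for t in("ws11","ws12"):
    c,im=ld(t);g=cv2.cvtColor(im,cv2.COLOR_BGR2GRAY);print(t);print(g[172:214:2,226:290:3])
E
```

```text
ws11
[[167 163 155 140  96  88 100 157 157 140  58  24  26  25  26  28  26  26  25  28  18   9]
 [167 167 166 160 133 110  82  83 140 158 156 104  23  26  26  28  26  26  26  25  27  22]
 [163 166 153 166 145 137 128  93  83  97 156 158 154  63  23  25  28  28  27  25  29  29]
 [165 147 144 148 149 147 140 134 113  83  85 139 159 158 104  27  24  26  29  24  27  30]
 [148 146 145 145 146 150 149 144 137 129  94  82  98 157 159 155  64  19  26  26  26  27]
 [142 145 147 146 144 145 149 149 149 143 135 116  85  85 140 159 158 104  26  24  25  22]
 [144 145 144 147 147 145 145 148 118 105 102 107 128  98  84  93 158 160 155  62  26  23]
 [143 143 146 144 145 148 148 101 114 116 114 116 109 110 120  84  86 128 161  99  24  24]
 [139 144 145 144 146 145  91  71  72  71  72  71  72  72 110 133 100  84  96  41  23  27]
 [216 140 144 146 145 116  68  73  72  72  72  71  72  71  97 145 136 122  87  88  72  26]
 [217 214 139 144 145 112  68  73  73  73  72  72  71  72  69 142 149 140 133 103  89  85]
 [217 218 215 136 123  72  73 127 124 106 104 123 124 125  68 120 151 148 145 137 122  88]
 [2
[... 2033 characters left out ...]
4  81 121 132 136 190 184  85 107  79  81 136 113 226  55  38]
 [ 18  79 145 149 116 110 101 120 119 119 115 191 143 196 100 120  78 145 148 168  34  40]
 [ 22  16 127 146 110  83 119 119 119 120 119 135 116 136 121  95 101 149 142 116  35  38]
 [ 24  20  49 141 108 117 119 119 121 119 113 123 121 119 119  99 122 146 215 181  75  38]
 [ 19  18  14 129  82 120 120 121  87  76  77  78 108 120 117 118 104 148 166 210 124  42]
 [ 20  23  17  32 117 120 122  85  76  80  79  78  73 108 117 119 100 147 155 215 197 101]
 [ 31  17  20  30 120 120  79  77  80  79  82  81  80  74  93 121 104 145 218 217 209 140]
 [ 60  23  22  26 123  80  80  78  52  23  12  28  47  75  75  98 112 145 167 217 216 204]]
```

The nose now shows a corner to the camera (a 78/88 step at column ≈257), where it showed a flat before. So the handle has turned about 29° on the shank, which means the clutch has clicked over. Let go and withdraw.

send_rows --series '[{"gripper":0,"dp":[0,0,0.7],"roll":0},{"gripper":85,"dp":[0,0,0.7],"roll":0},{"gripper":85,"dp":[0,0,0.7],"roll":0},{"gripper":85,"dp":[0,0,0.7],"roll":0},{"gripper":85,"dp":[0,0,0.7],"roll":0},{"gripper":85,"dp":[0,0,0.7],"roll":0},{"gripper":85,"dp":[0,0,0.7],"roll":0},{"gripper":85,"dp":[0,0,0.7],"roll":0}]'

```text
time_s: 19.3
eef_pos: [0.5923, -0.1725, 0.1207]
orientation: [-0.387, 0.592, -0.592, 0.387]
contact_force: [-0.4, -0.3, -0.1]
opening: 0.0849
```

```bash
python3 - <<'E'
from h import *
np.set_printoptions(linewidth=200)
s,R=st();c,im=wshot("ws13");lean(c,im,s,R,.052)
g=cv2.cvtColor(im,cv2.COLOR_BGR2GRAY);print(g[182:206:2,226:290:3])
S=env.get_calibration("scene");sc=cv2.cvtColor(env.snapshot("scene"),cv2.COLOR_BGR2GRAY);print(sc[132:152:2,180:206:2],P(S,[*C,.171]))
E
```

```text
t 19.3 p [ 0.5923 -0.1725  0.1207] z [ 0.9156 -0.4021 -0.0002] yaw -23.712502626553647 j1,j6 [-0.4193  1.5654] F [-0.3737 -0.2569 -0.0578] M [-0.0146 -0.0922 -0.0054] op 0.08492367317578399 tilt [ 0.0001 -1.     -0.0002]
hs,e rows 213 283 rim offset from TCP along x mm, lean deg [3.8199 0.0295] rim from screw 1.0199077421901408
[[219 214 217 217 217 216 217 218 216 218 218 218 215 151 197 222  33  43  42  44  43  21]
 [143 172 220 172 220 178 222 220 154 223 160 201 221 207 114 151 121  39  42  27  22  25]
 [144 145 160 143 163 143 163 135 102 101  79  90 171 189 146 113 171  22  21  22  21  22]
 [146 146 146 144 146 147 123 118  97  77  88  89  92 173 185 100 143  93  21  20  21  27]
 [146 143 148 144 147 146 110  83  78  78  86  88  89 102 179 122 107 148  28  20  22  20]
 [145 146 144 149 144 108  81  77  79  80 141 155  75  88  90  98  92 140 123  15  19  20]
 [142 147 144 146 148  77  78  77 101 121 137 125 111  85  89  74 133  89 146  43  21  24]
 [136 145 147 144  98  80  76 117  85  78  75  75  82 117  82  76 109 103 141 145  15  19]
 [ 31 137 146 145  86  83 119  77 108 123 
[... 235 characters left out ...]
8  20  58 143 119  98 119 119 120 120 121 122 121 121 121 101 119 147 143 125  58  19]]
[[ 39  37  36  37  37  37  32  30  35  37  37  36  37]
 [ 40  33  35  41  35  34  30  36  35  73  92  61  28]
 [ 36  38  33  37  37  37  39  40  61 119 131 107  38]
 [ 48  41  40  39  35  35  46  89 125 130 132 119  40]
 [ 95  72  42  37  39  43  67  72 109 132 132 120  49]
 [ 55  56  39  36  61  65  74  70  63 124 130 129  74]
 [ 43  42  42  39  62  74  70  53  34 115 133 132 121]
 [ 46  41  78  68  39  43  38  37  35  98 131 132 132]
 [ 41 101 126  80  30  34  35  33  31  83 129 135 131]
 [ 64 127 131  98  37  34  38  31  33  69 129 133 130]] (np.float64(191.667721728145), np.float64(142.0375930563322))
```

send_rows --series '[{"gripper":85,"dp":[3.8,-10,0],"roll":0},{"gripper":85,"dp":[3.8,-30,0],"roll":0},{"gripper":85,"dp":[3.8,-55,0],"roll":0},{"gripper":85,"dp":[3.8,-80,0],"roll":0},{"gripper":85,"dp":[3.8,-105,0],"roll":0},{"gripper":85,"dp":[3.8,-125,0],"roll":0},{"gripper":85,"dp":[3.8,-130,0],"roll":0},{"gripper":85,"dp":[3.8,-130,0],"roll":0},{"gripper":85,"dp":[3.8,-130,0],"roll":0}]'

```text
time_s: 20.15
eef_pos: [0.5907, -0.176, 0.2505]
orientation: [-0.387, 0.592, -0.592, 0.386]
contact_force: [-0.5, -0.0, -0.0]
opening: 0.085
```

```bash
python3 - <<'E'
from h import *
np.set_printoptions(linewidth=220)
s,R=st();c,im=wshot("ws14");g=cv2.cvtColor(im,cv2.COLOR_BGR2GRAY)
for z in(.171,.183): print(z,"end expected at screw",P(c,[*C,z]),P(c,[.5905,-.1735,z]))
u,v=map(int,P(c,[*C,.171]));print(g[v-24:v+26:2,u-26:u+28:2])
E
```

```text
t 20.15 p [ 0.5907 -0.176   0.2505] z [ 0.9154 -0.4025 -0.0002] yaw -23.73312087218488 j1,j6 [-0.4257  1.5594] F [-0.4668 -0.049  -0.0442] M [-0.0151  0.0461 -0.0363] op 0.0849952259775791 tilt [ 0.     -1.     -0.0002]
0.171 end expected at screw (np.float64(255.27620483860667), np.float64(194.96879211113338)) (np.float64(256.1084250451044), np.float64(193.61054051229434))
0.183 end expected at screw (np.float64(255.22689743769925), np.float64(199.71107202046474)) (np.float64(256.10197472693244), np.float64(198.29008068719858))
[[ 38  30  30  23  19  20  22   9  12   7   9  14  13  13  14  13  11  13  14   8   3 207 205 204 191  70  50]
 [ 39  37  40  39  19  20  13  10   7   8  12  13  13   7  15  13   9  12   9   7   1 133 206 204 204 178  61]
 [ 40  40  38  39  38  28  14  10   4  12   9  13   9  14  14   8  11  14  10  13  10  82 210 204 204 202 148]
 [ 59  29  27  41  43  60   6  10  15  23   9  16  12  21  24  16  13  12  17  26  11  31 208 203 203 204 201]
 [ 41  27  38  54  63  55   7   8   7  15  36  37  40  42  41  41  41  39  25  11   8   1 209 205 203 203 204]
 [ 60  42 
[... 1510 characters left out ...]
  16  39  59  53  81 198 204 206]
 [208 184  48  54  56  55  55  56  57  23   9  13  16  17  15  33  14  14  19  52  55  56  50 145 152 205 171]
 [206 209 159  49  50  56  56  57  56  55  47  31  23  10  14  25  36  45  56  57  52  67 125 156 143 144 144]
 [160 206 209 160  46  51  52  53  53  57  54  57  57  49  46  58  55  58  55  50  75 180 144 145 146 146 145]
 [143 165 206 209 160  48  54  55  54  54  55  53  54  57  54  55  54  51  51 119 167 145 145 145 146 146 145]
 [145 142 176 206 210 135  47  55  54  53  55  55  53  53  53  56  52  54 137 156 145 146 146 145 145 144 145]
 [146 145 143 175 206 209 107  50  54  52  55  51  55  54  53  49  75 190 150 145 145 146 145 145 145 145 144]]
```

```bash
python3 -c "
from h import *
print(env.close_job());"
```

```text
the job is handed in; nothing more can be done
None
```

The screw is tightened until the driver clicked over, the driver is left standing on it, and I've handed the job in. It took about 20 s of the 64 s; no verdict was reported.

**What I did**
- I picked up the driver at its 45° slope and carried it to the green fixture.
- The tool can only point down, so I pivoted the driver upright by hooking its mouth against the hex head. I had lined the hexes up from the wrist images.
- I lowered it fully, let go, took a centred new grip and turned it clockwise in steps.
- I then let go and withdrew straight up.

**Last checks**
- **Standing fully down:** the driver measured upright (lean about 0°). Its end disc sat at wrist-image row 195, against 195.0 predicted when fully down and 199.7 if it were still up on the head. The hand ended clear of everything, with about 8 cm between the fingertips and the driver.
- **Click:** the nose lags the handle by about 29°, and the mark on the handle's end still lines up with the gripper. So the handle turned on its shank and did not slip in the pads.

**Less certain**
- **Torque:** the highest torque I caught between steps was 0.17 N m, below the 0.22 N m click level, so the peak itself was not recorded. The click rests on the picture measurement, which I read from pixel values because the 12 viewable pictures were used up.
- **Position:** the wrist-camera fit put the nose 1 to 3 mm off the screw's axis. I took this as calibration error, because the other checks agreed it was seated.
- **Bystanders:** I did not look at the tape, flux bottle and tray again; nothing was moved near them.

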